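# Brush out the casting flasks and clear the plaster

### The arm

A 6-joint arm with a two-finger parallel gripper is mounted at the origin on the work surface. World frame = base frame: x ahead of the robot, y to its left, z up, the work surface at z = 0. Lengths are in m, angles in rad, forces in N, time in s.
With the tool pointing down it reaches from about 0.4 to 0.825 m from the base axis. Payload 7 kg.
Tool frame: the origin (TCP) lies at the very end of the fingers, on their centre line; the grasp point (between the pads) lies 19 mm behind it (arm.grip_point_offset is the distance from the TCP to the grasp point, in m); z points along the fingers, y is the line along which they close (so a half turn about z gives the same grasp; the last joint's range is limited). The gripper opens to 85 mm and grips with 20 to 120 N. Pads are 22 mm wide; open, the fingers measure 114 mm over their backs; the gripper's body (76 mm by 85 mm) begins 54 mm behind the grasp point. The pads swing forward as they close: fully open they stand 13 mm farther back than shut.
Start: joints at [-0.959, 0.359, 0.012, 0, -1.224, -0.288], TCP at [0.215, -0.64, 0.231] pointing down, gripper open.
Joint ranges: [-3.07, 3.07], [-1.43, 2.12], [-1.02, 1.25], [-3.03, 1.67], [-3.05, -0], [-3.03, 3.03]. Speed limits (rad/s): [2.39, 2.39, 3.01, 3.14, 3.14, 3.14].

### API

Orientations are given as a unit quaternion [x, y, z, w].
In Python, from cell import arm gives the robot as it stands.
- The arm moves only by the tool send_rows, never from a script. Its argument "commands" is text: rows parted by semicolons, each of 7 numbers parted by spaces: the turn, a rotation vector about the tool's x, y, z in degrees, then the shift along the tool's x, y, z in cm, then the closure, from -1 (fully open) to 1 (shut). A call has exactly 5 rows; each row shifts and turns the commanded pose from where the row before left it, along the tool's axes as they then stand; what a row does not reach is not made up. A row lasts 1/10 s, in which the tool goes at most 50 mm and 8.59 degrees, less where a joint would pass 70% of its speed; a pose out of reach is approached as far as the arm can. A call with a gripper value outside its range is refused whole. The fingers move at their own pace and stop on an object; "squeeze" is the grip in N (left out, the last holds). Time passes only in rows, so rows that do not move let the fingers close, or fill a call up. It gives the time, the measured TCP pose, the force, the opening and the grip force at its end, in the units of the state.
- arm.state(): the state, without advancing time (a new reading comes with each control period).
- arm.read_camera(name): name is "side" or "top"; returns a dict with "image" (420x560x3 uint8, red, green, blue), "vfov" (degrees; the focal length in pixels is half the picture's height over the tangent of half this angle, whatever the lens; pixels are square), "cx", "cy" (the principal point, pixels), "cam_to_world" (4x4, takes a point from camera to world coordinates). Camera axes: x right, y up, looking along -z (the intrinsics and any distortion apply to the point x, -y, -z); pixel columns grow to the right and rows downward; lengths in m; the calibration is good to about 2 mm. A picture is of the moment at which its call begins. There is no depth.
- arm.hand_in(): hands the job in; it is judged then, once.
The state is a dict: "time_s": time; "joint_positions": joint angles; "dq": joint speeds; "joint_torque": joint torques, N m; "tool_pos": TCP position; "orientation": TCP orientation; "ft_force": force on the tool from outside, world axes, zero at the start; "torque": the same for the moment, N m; "opening": finger opening in m; "gripper_force": force on a finger pad.
Only numpy, scipy, OpenCV 4.12 (cv2) and the standard library are available. Lean on these libraries where they do the work, as an engineer would, in place of code of your own. Each camera call takes 0.05 s, during which the arm holds its last target. There are 200 camera calls.

### The job

Clean up the bench after a casting: with the long bottle brush, scrub the inside of every perforated steel flask, from the tallest to the shortest - in each one push the brush right down to the floor, draw it straight up to the mouth, and push it right down to the floor again. Put the brush back head down in its terracotta crock, and put every broken lump of white plaster from the bench into the white tray, before or after the scrubbing. Leave the flasks standing where they are and do not disturb anything else.

Things in the scene. Friction and masses are not known exactly. Their poses are not given: they have to be found in the camera images.
- brush: bottle brush, 213 mm long, 130 g, standing head down in the crock. Origin: centre of the flat tip of its head; z runs up to the handle. Head 85 mm long: solid core 44 mm in diameter, white bristles 60 mm in diameter, soft, giving without resistance. Thin stem (85 to 125 mm). Square wooden handle 24 x 24 mm, its sides along the brush's x and y (125 to 213 mm above the tip).
- brush_grip (a point): point on the brush's axis inside the square handle, 175 mm above the tip; a good place to grip, across two flat sides. Same axes as the brush.
- crock: terracotta brush crock, fixed, round: 92 mm outer diameter, 85 mm high, inner diameter 76 mm, floor 10 mm thick. Origin: centre of its underside, z up. Left or right of the work area.
- tray: white plastic tray, fixed, open on top, 220 mm (its x) x 160 mm (its y) x 50 mm high, walls and floor 5 mm. Origin: centre of its underside, z up. On the side away from the crock.
- flask_tall: tall casting flask: open upright steel cup with rows of dark perforations, 110 mm high, outer diameter 80 mm, wall 4 mm (bore 72 mm), floor 8 mm thick. Loose, about 0.6 kg. Origin: centre of its underside, z up. May be absent. The flasks differ in height only (110, 88, 66 mm); they stand in a row across the bench in any order.
- flask_middle: middle casting flask: open upright steel cup with rows of dark perforations, 88 mm high, outer diameter 80 mm, wall 4 mm (bore 72 mm), floor 8 mm thick. Loose, about 0.6 kg. Origin: centre of its underside, z up. May be absent. The flasks differ in height only (110, 88, 66 mm); they stand in a row across the bench in any order.
- flask_short: short casting flask: open upright steel cup with rows of dark perforations, 66 mm high, outer diameter 80 mm, wall 4 mm (bore 72 mm), floor 8 mm thick. Loose, about 0.6 kg. Origin: centre of its underside, z up. May be absent. The flasks differ in height only (110, 88, 66 mm); they stand in a row across the bench in any order.
- lump1: broken lump of hard white plaster, about 66 mm long (its x), 36 mm wide (its y) and 30 mm high, uneven on top, about 90 g. Origin: centre of its underside, z up; its sides along x are flat, so it is gripped across its width. Loose on the bench; may be absent.
- lump2: broken lump of hard white plaster, about 70 mm long (its x), 40 mm wide (its y) and 32 mm high, uneven on top, about 90 g. Origin: centre of its underside, z up; its sides along x are flat, so it is gripped across its width. Loose on the bench; may be absent.
- lump3: broken lump of hard white plaster, about 60 mm long (its x), 34 mm wide (its y) and 28 mm high, uneven on top, about 90 g. Origin: centre of its underside, z up; its sides along x are flat, so it is gripped across its width. Loose on the bench; may be absent.
- lump4: broken lump of hard white plaster, about 74 mm long (its x), 38 mm wide (its y) and 34 mm high, uneven on top, about 90 g. Origin: centre of its underside, z up; its sides along x are flat, so it is gripped across its width. Loose on the bench; may be absent.
- flux_jar: small closed jar 36 mm in diameter, 55 mm high, loose; stands between two flask places. Not part of the job: leave alone. Origin: middle of its underside.
- bench_block: plain steel block 50 x 34 x 30 mm, loose; lies between two flask places. Not part of the job: leave alone. Origin: middle of its underside.
- hammer: hammer with wooden handle, 250 mm long, loose, lying beyond the flasks. Not part of the job: leave alone. Origin: middle of its underside.
- mandrel: steel ring mandrel (tapered round bar) 290 mm long, loose, lying beyond the flasks. Not part of the job: leave alone. Origin: underside of its thick end.
- spray_tin: closed tin 60 mm in diameter, 110 mm high, standing beyond the flasks on the left (+y). Not part of the job: leave alone. Origin: middle of its underside.
There are look-alikes about, which are no part of the job. What is shaped like the lump1 but yellow is not meant.

How it is judged:
On the way, in this order (a step that is already met when the one before it is completed fails the run):
1. the brush's tip is down at the floor inside the tall flask (within 14 mm of the floor) (horizontal distance between brush and flask_tall below 0.036 m and z of brush in the frame of flask_tall between -0.005 and 0.022 m), for 0.1 s.
2. the brush is drawn up until its tip is at the mouth of the tall flask, still over it (no more than 22 mm below the rim) (horizontal distance between brush and flask_tall below 0.036 m and z of brush in the frame of flask_tall above 0.088 m), for 0.1 s.
3. the brush's tip is down at the floor inside the tall flask a second time (all of step 1), for 0.1 s.
4. the brush's tip is down at the floor inside the middle flask (within 14 mm of the floor) (horizontal distance between brush and flask_middle below 0.036 m and z of brush in the frame of flask_middle between -0.005 and 0.022 m), for 0.1 s.
5. the brush is drawn up until its tip is at the mouth of the middle flask, still over it (no more than 22 mm below the rim) (horizontal distance between brush and flask_middle below 0.036 m and z of brush in the frame of flask_middle above 0.066 m), for 0.1 s.
6. the brush's tip is down at the floor inside the middle flask a second time (all of step 4), for 0.1 s.
7. the brush's tip is down at the floor inside the short flask (within 14 mm of the floor) (horizontal distance between brush and flask_short below 0.036 m and z of brush in the frame of flask_short between -0.005 and 0.022 m), for 0.1 s.
8. the brush is drawn up until its tip is at the mouth of the short flask, still over it (no more than 22 mm below the rim) (horizontal distance between brush and flask_short below 0.036 m and z of brush in the frame of flask_short above 0.044 m), for 0.1 s.
9. the brush's tip is down at the floor inside the short flask a second time (all of step 7), for 0.1 s.
At the end, for the whole second after the job is handed in: Every lump lies in the tray (origin 8 mm inside its outer faces, under 75 mm high); flasks upright on the bench within 5 cm of their starts; brush head down in the crock (within 15 mm of its floor, 30 mm of its axis, leaning under 0.3 rad); all at rest (x of lump1 in the frame of tray between -0.1 and 0.1 m and y of lump1 in the frame of tray between -0.072 and 0.072 m and z of each of lump1, lump2, lump3, lump4 in the frame of tray below 0.075 m and linear speed of each of lump1, lump2, lump3, lump4, flask_tall, flask_middle, flask_short, brush below 0.03 m/s and x of lump2 in the frame of tray between -0.1 and 0.1 m and y of lump2 in the frame of tray between -0.072 and 0.072 m and x of lump3 in the frame of tray between -0.1 and 0.1 m and y of lump3 in the frame of tray between -0.072 and 0.072 m and x of lump4 in the frame of tray between -0.1 and 0.1 m and y of lump4 in the frame of tray between -0.072 and 0.072 m and angle between each of flask_tall, flask_middle, flask_short's own z axis and vertical below 0.1 rad and distance of each of flask_tall, flask_middle, flask_short from where it was at the start of the episode below 0.05 m and height (world z) of each of flask_tall, flask_middle, flask_short below 0.01 m and horizontal distance between brush and crock below 0.03 m and z of brush in the frame of crock below 0.025 m and angle between brush's own z axis and vertical below 0.3 rad); the robot touches nothing.
It fails at once if a bystander (jar, block, hammer, mandrel, tin) is shoved more than 3 cm (distance of any of flux_jar, bench_block, hammer, mandrel, spray_tin from where it was at the start of the episode above 0.03 m).
It fails at once if a flask is tipped over (angle between any of flask_tall, flask_middle, flask_short's own z axis and vertical above 0.6 rad).
Of flask_tall, flask_middle, flask_short only 2 to 3 are there at a start; the rules pass over those that are not, and their reading is None.
Of lump1, lump2, lump3, lump4 only 3 to 4 are there at a start; the rules pass over those that are not, and their reading is None.
At some moment in a run one of lump1, lump2, lump3, lump4 may be knocked a few centimetres aside while the robot is not near it.
Once in a run the grip may slacken for a moment while it holds something.
It also fails if it takes over 208 s, if anything falls off the work surface, if the arm or the gripper's body presses on something with over 40 N, if the wrist force passes 120 N, or if a joint passes its speed limit or range.

## Working session

There is one attempt and no reset: what is moved stays moved. The work goes in short steps, Python scripts to look and compute and a tool call to move; the robot and the scene stay as the last step left them, time stands still between calls to the robot, and variables do not carry over. Pictures are saved under pics/ and viewed, at most 14 in all, crops included, and the job is handed in when it is done.

Besides the shell and the picture viewer there is one more tool, called as a command line: name --argument value ..., lists and objects as JSON in quotes. send_rows: Moves the arm, as the interface text tells. Its arguments: {"type":"object","properties":{"commands":{"type":"string"},"squeeze":{"type":"number"}},"required":["commands"]}

```bash
mkdir -p pics; ls; python3 - <<'E'
from cell import arm
import cv2,json
for n in("top","side"):
    r=arm.read_camera(n); cv2.imwrite(f"pics/{n}0.png",r["image"][:,:,::-1])
    print(n,{k:(v.tolist() if hasattr(v,'tolist') else v) for k,v in r.items() if k!="image"})
print(arm.state())
E
```

```text
pics
top {'vfov': 56.56784388394949, 'cx': 279.0840913702136, 'cy': 209.343829394574, 'cam_to_world': [[-0.0017579111178422475, 0.9876168959420902, -0.15687503497437782, 0.40204774497882156], [-0.9999983623394662, -0.0018036321526670605, -0.00014909541892139055, -0.013842944187247339], [-0.00043019401186492686, 0.15687451596982976, 0.9876184491858907, 1.1783836347897194], [0.0, 0.0, 0.0, 1.0]]}
side {'vfov': 46.34706979102418, 'cx': 282.64201010462267, 'cy': 214.23659343692105, 'cam_to_world': [[0.7078593641913459, 0.35629588588070527, -0.6099084867675698, -0.1327904502035613], [-0.706128803803887, 0.3787145634795756, -0.598295405169525, -0.6556026683365809], [0.01781103492543728, 0.8541829552929266, 0.5196674378118442, 0.7186518613781183], [0.0, 0.0, 0.0, 1.0]]}
{'time_s': 0.1, 'joint_positions': array([-9.58905274e-01,  3.59316669e-01,  1.11682210e-02, -2.81098530e-04,
       -1.22409241e+00, -2.88111440e-01]), 'dq': array([-1.01342224e-03, -2.37467439e-03,  2.36698025e-03,  9.52503047e-04,
        3.40032733e-04, -6.43568167e-05]), 'joint_torque': array([-1.24859165e-03, -5.84765697e+01,  2.94109172e+01,  6.95475161e+00,
       -3.24354878e-03,  6.94460340e-06]), 'tool_pos': array([ 0.21459714, -0.6395406 ,  0.23046912]), 'orientation': array([-1.61136318e-01,  9.86931886e-01,  7.07843086e-04, -1.95165820e-04]), 'ft_force': array([0.0560847 , 0.82931173, 0.18897934]), 'torque': array([0.04253858, 0.00975267, 0.06860916]), 'gripper_force': 0.0, 'opening': 0.08536282740771263}
```

View pics/top0.png

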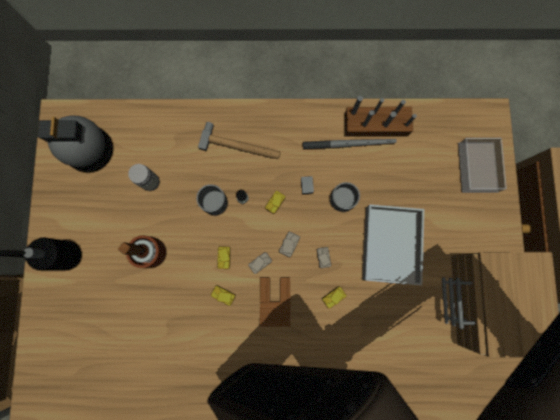

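View pics/side0.png

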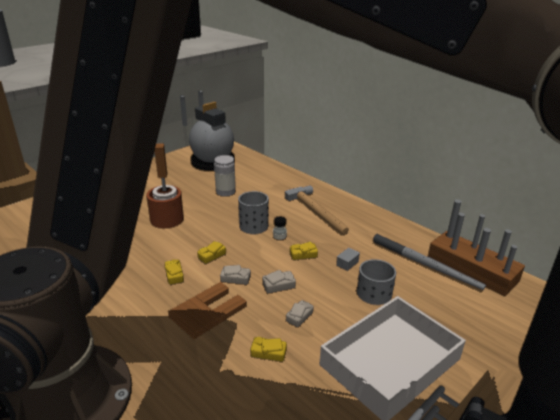

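The top view shows flasks at (212,201) and (344,197), the crock at (143,252), and three white lumps at (261,262), (290,244) and (324,258). The tray is at (394,244), and the grey block at (307,185) is a bystander. Next I'll take zoomed crops.

```bash
cat > h.py <<'E'
import numpy as np, cv2
from cell import arm
class Cam:
    def __init__(s,n):
        r=arm.read_camera(n); s.im=r["image"][:,:,::-1].copy(); s.T=np.array(r["cam_to_world"])
        s.f=210/np.tan(np.radians(r["vfov"]/2)); s.c=np.array([r["cx"],r["cy"]])
    def ray(s,u,v):
        d=s.T[:3,:3]@np.array([(u-s.c[0])/s.f,-(v-s.c[1])/s.f,-1]); return s.T[:3,3],d
    def at(s,u,v,z):
        o,d=s.ray(u,v); return o+d*(z-o[2])/d[2]
    def px(s,p):
        q=s.T[:3,:3].T@(np.asarray(p)-s.T[:3,3]); return s.c+s.f*np.array([q[0],-q[1]])/-q[2]
def crop(im,x0,y0,x1,y1,k,name,gain=1.8):
    c=cv2.resize(np.clip(im[y0:y1,x0:x1]*gain,0,255).astype(np.uint8),None,fx=k,fy=k,interpolation=cv2.INTER_CUBIC)
    cv2.imwrite(name,c)
E
python3 - <<'E'
from h import *
t=Cam("top");s=Cam("side")
crop(t.im,110,170,310,310,4,"pics/t1.png"); crop(t.im,250,170,440,300,4,"pics/t2.png")
crop(s.im,140,130,340,280,4,"pics/s1.png"); crop(s.im,210,220,410,345,4,"pics/s2.png")
for im,c in((t.im,t),(s.im,s)):
    hsv=cv2.cvtColor(im,cv2.COLOR_BGR2HSV); m=((hsv[...,1]<60)&(hsv[...,2]>70)).astype(np.uint8)
    for k in cv2.findContours(m,0,2)[0]:
        a=cv2.contourArea(k)
        if a>60:
            r=cv2.minAreaRect(k); p=c.at(*r[0],.015)
            print(np.round(r[0],1),np.round(r[1],1),round(r[2]),a,np.round(p,3))
E
```

```text
[462.1 314.2] [26.4 14.3] 63 93.0 [ 0.279 -0.543  0.015]
[259.6 262.6] [10.8 21. ] 53 205.0 [0.428 0.044 0.015]
[323.3 257.1] [19.2 10.4] 79 167.5 [ 0.443 -0.144  0.015]
[143.9 251.1] [21.4 23. ] 13 216.5 [0.462 0.388 0.015]
[289.  243.8] [12.3 22.1] 25 238.5 [ 0.483 -0.043  0.015]
[395.1 244.4] [58.  78.3] 3 4234.5 [ 0.481 -0.359  0.015]
[210.5 198. ] [26. 27.] 90 559.5 [0.622 0.194 0.015]
[346. 195.] [26. 26.] 0 527.0 [ 0.631 -0.217  0.015]
[307.  184.5] [15. 12.] 90 160.5 [ 0.663 -0.099  0.015]
[138.5 173.5] [19.8 19.8] 45 301.0 [0.699 0.417 0.015]
[362.5 141.4] [ 7.  65.2] 86 282.0 [ 0.8   -0.273  0.015]
[481.7 164.5] [55.2 43.8] 86 1845.5 [ 0.725 -0.637  0.015]
[205.4 135. ] [ 8.5 26.9] 17 179.5 [0.822 0.215 0.015]
[ 71.7 138.7] [39.6 47.3] 25 680.0 [0.81  0.63  0.015]
[303. 101.] [122. 512.] 90 31548.5 [ 0.933 -0.09   0.015]
[160.   20.5] [13. 18.] 90 87.5 [1.213 0.375 0.015]
[209.   19.7] [15.5 40.2] 88 118.5 [1.215 0.215 0.015]
[345.  14.] [ 28. 164.] 90 3463.5 [ 1.235 -0.231  0.015]
[83.5 14. ] [ 28. 131.] 90 2672.5 [1.237 0.627 0.015]
[416.7 415.4] [ 8.5 16.8] 41 89.0 [ 0.4
[... 368 characters left out ...]
71. ] [22. 35.] 90 615.5 [ 0.674 -0.177  0.015]
[347.8 255.1] [12.5 21. ] 63 165.5 [ 0.673 -0.09   0.015]
[443.4 267.2] [91.2  7.3] 25 473.0 [ 0.8   -0.277  0.015]
[279. 233.] [12. 12.] 90 115.0 [0.62  0.095 0.015]
[252.5 198.5] [15. 29.] 90 331.5 [0.691 0.277 0.015]
[298.5 190.4] [ 6.9 27.4] 83 118.5 [0.825 0.219 0.015]
[164. 192.] [14. 24.] 90 176.5 [0.527 0.484 0.015]
[224.2 175. ] [40.5 19.3] 87 677.0 [0.727 0.45  0.015]
[ 28.4 149.7] [18.2 37. ] 6 347.5 [0.357 1.057 0.015]
[180.   67.4] [10.4 10.4] 76 65.5 [1.361 1.603 0.015]
[215.   60.6] [24.2  6.8] 5 65.5 [1.591 1.595 0.015]
[374.2 131. ] [423.6 173.1] 19 54059.0 [1.387 0.35  0.015]
[29.5 46. ] [92. 59.] 90 4189.5 [0.961 2.603 0.015]
```

View pics/t1.png

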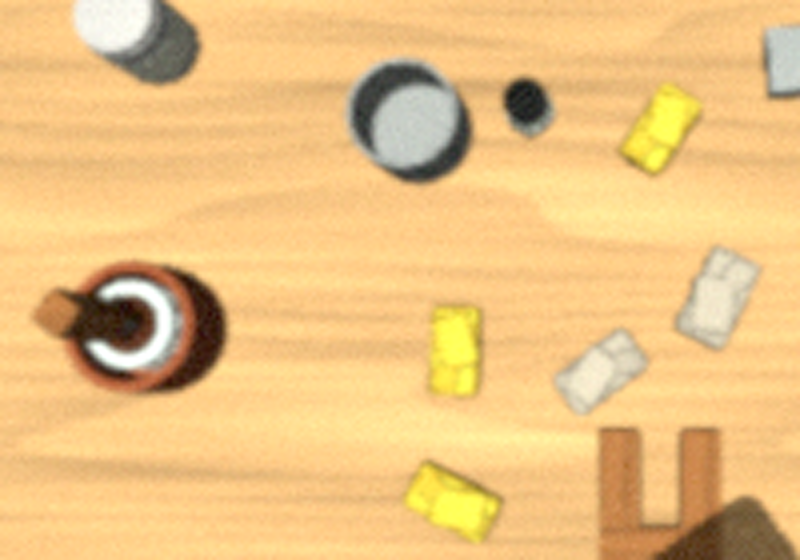

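View pics/t2.png

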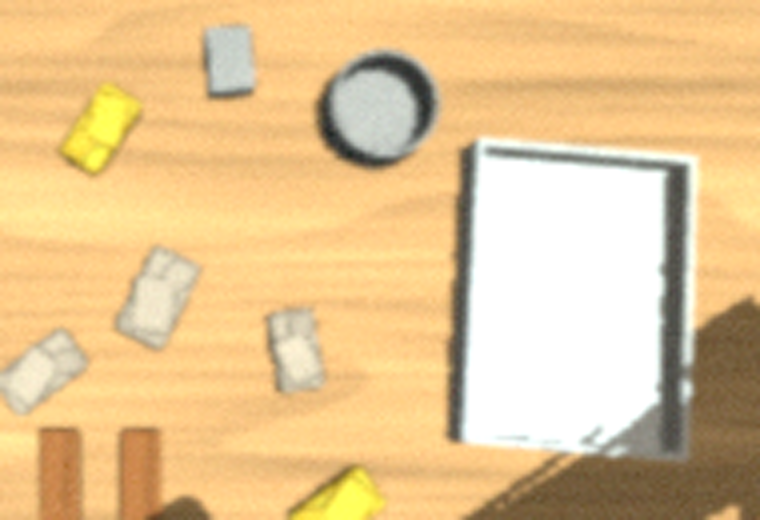

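View pics/s1.png

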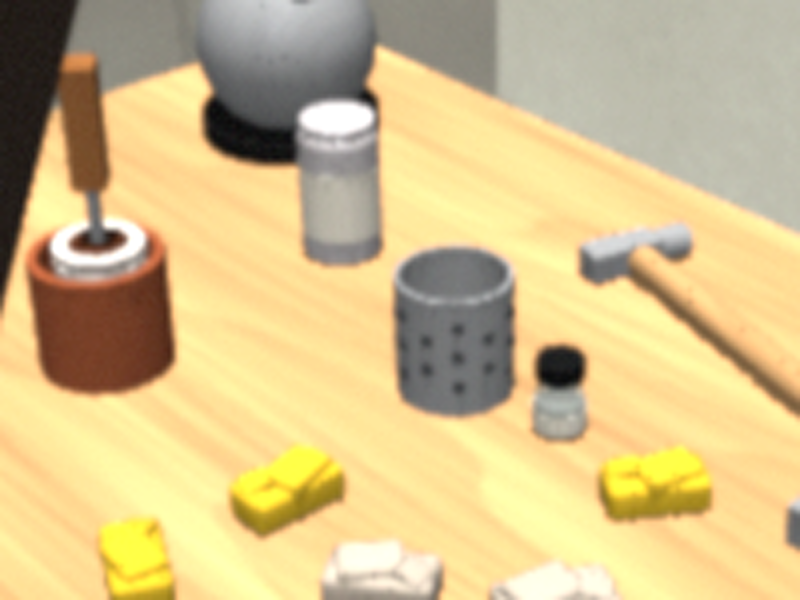

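View pics/s2.png

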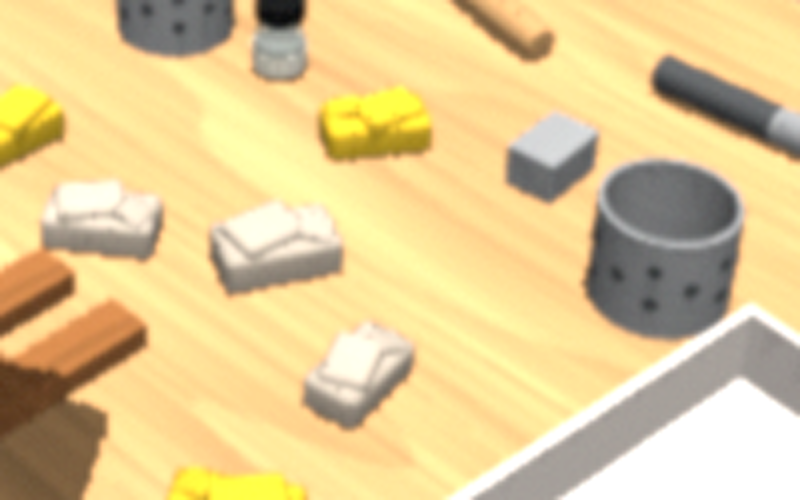

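The crops show which is which. The left flask at top px (211,199) looks taller, and the right one at (345,197) shorter. The three plaster lumps have sides that look clean. The brush handle top is at top px (124,249). Next I'll triangulate.

```bash
cat >> h.py <<'E'
def tri(a,pa,b,pb):
    o1,d1=a.ray(*pa);o2,d2=b.ray(*pb);A=np.stack([d1,-d2],1)
    k=np.linalg.lstsq(A,o2-o1,rcond=None)[0];p,q=o1+d1*k[0],o2+d2*k[1]
    return (p+q)/2,np.linalg.norm(p-q)
from scipy.spatial.transform import Rotation as Ro
def pose():
    s=arm.state();R=Ro.from_quat(s["orientation"]);M=R.as_matrix()
    return s,M,np.degrees(np.arctan2(M[1,1],M[0,1]))
def plan(*pts,yaw=None):
    """turn about tool z, then shifts in cm for tool axes after the turn, through pts; also tilt error"""
    s,M,y=pose();p=s["tool_pos"]
    print("t",s["time_s"],"tcp",np.round(p,4),"yaw",round(y,1),"open",round(s["opening"],4),"gf",s["gripper_force"],"F",np.round(s["ft_force"],1),"tilt z",np.round(M[:,2],4))
    if yaw is None: d=0
    else:
        d=(yaw-y+90)%180-90; print("turn tool z",round(-d,1),"or",round(-d+np.sign(d)*180,1))
    a=np.radians(y+d)   # ideal down frame after the turn
    N=np.array([[np.sin(a),np.cos(a),0],[-np.cos(a),np.sin(a),0],[0,0,-1]])
    for t in pts:
        print(" to",np.round(t,3),"shift cm",np.round(N.T@(np.array(t)-p)*100,2)); p=np.array(t)
def lumps(c,z=.028):
    h=cv2.cvtColor(c.im,cv2.COLOR_BGR2HSV);m=((h[...,1]<65)&(h[...,2]>65)).astype(np.uint8)
    for k in cv2.findContours(m,0,2)[0]:
        if 90<cv2.contourArea(k)<400:
            w=np.array([c.at(*q[0],z)[:2] for q in k],np.float32)*1000
            (x,y),(l,b),an=cv2.minAreaRect(w)
            if l<b:l,b,an=b,l,an+90
            if .35<x/1000<.8 and abs(y)<350: print("lump",round(x/1000,4),round(y/1000,4),"LxW",round(l),round(b),"axis",round(an%180,1))
E
python3 - <<'E'
from h import *
t=Cam("top");s=Cam("side");np.set_printoptions(suppress=True,precision=4)
for n,a,b in(("flaskL",(211.0,198.8),(253.3,199.3)),("flaskR",(344.8,196.8),(377.3,270.6)),("crock",(142.3,251),(164.3,195.3)),("handletop",(124.1,248.4),(160,144.5)),
 ):
    print(n,*tri(t,a,s,b))
print("tray corners z.05",*[t.at(250+u/4,170+v/4,.05)[:2] for u,v in((478,140),(696,158),(690,458),(455,440))])
print("tin/jar/block",t.at(110+528/4,170+100/4,.055)[:2],t.at(250+229/4,170+60/4,.03)[:2])
print("pin tips",t.at(110+600/4,170+430/4,.02)[:2],t.at(110+720/4,170+430/4,.02)[:2])
lumps(t)
plan()
a=cv2.resize(np.clip(t.im[238:262,112:162]*1.8,0,255).astype(np.uint8),None,fx=12,fy=12,interpolation=2)
b=cv2.resize(np.clip(s.im[138:186,146:178]*1.8,0,255).astype(np.uint8),None,fx=6,fy=6,interpolation=2)
cv2.imwrite("pics/hd.png",np.hstack([a,b]))
E
```

```text
flaskL [0.6071 0.1797 0.0853] 0.0016316210279550068
flaskR [ 0.6179 -0.2071  0.0627] 0.005758177568205783
crock [0.4599 0.3709 0.0756] 0.0016083759845749847
handletop [0.4594 0.3629 0.2246] 0.0038058104491060295
tray corners z.05 [ 0.5937 -0.2788] [ 0.58   -0.4378] [ 0.3644 -0.4206] [ 0.3773 -0.2542]
tin/jar/block [0.6233 0.095 ] [ 0.6585 -0.0986]
pin tips [0.3843 0.0425] [ 0.3842 -0.0452]
lump 0.4283 0.0435 LxW 62 34 axis 126.6
lump 0.443 -0.143 LxW 56 31 axis 9.2
lump 0.4818 -0.0421 LxW 66 38 axis 153.2
lump 0.66 -0.0976 LxW 50 35 axis 4.7
lump 0.7913 -0.2702 LxW 201 23 axis 91.5
t 0.3 tcp [ 0.2147 -0.6398  0.231 ] yaw 108.6 open 0.0856 gf 0.0 F [ 0.5 -0.4  0.5] tilt z [-0.0003  0.0005 -1.    ]
```

View pics/hd.png

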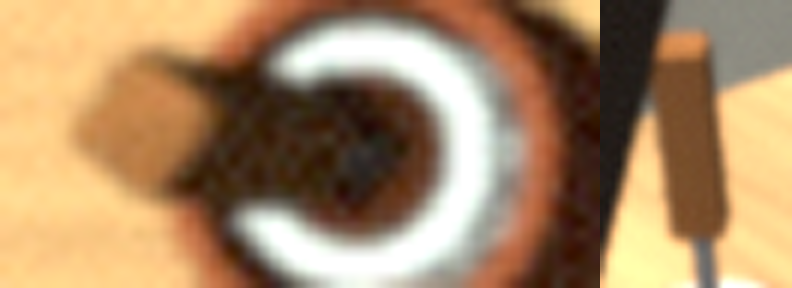

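I measured the flasks at 85 mm and 63 mm high, so the middle flask is on the left and the short one on the right. The tall one is absent. The enlarged handle shows its flat sides turned about 45–50° to the world axes. I'll clear the lumps first, starting with the one at (.443,-.143).

```bash
python3 - <<'E'
from h import *
t=Cam("top")
print("flaskM",t.at(211,198.8,.088),"flaskS",t.at(344.8,196.8,.066),"crock",t.at(142.3,251,.085),"handle",t.at(112+145/12-.4,238+123/12-.4,.223))
plan((.443,-.143,.12),(.443,-.143,.004),yaw=99.2)
E
```

```text
flaskM [0.60593343 0.17971695 0.088     ] flaskS [ 0.61523315 -0.2043542   0.066     ] crock [0.45874944 0.36813202 0.085     ] handle [0.45932979 0.36577607 0.223     ]
t 0.35 tcp [ 0.2147 -0.6398  0.2311] yaw 108.5 open 0.0854 gf 0.0 F [0.3 0.4 0.7] tilt z [-2.e-04  3.e-04 -1.e+00]
turn tool z 9.3 or -170.7
 to [ 0.443 -0.143  0.12 ] shift cm [30.48 45.39 11.11]
 to [ 0.443 -0.143  0.004] shift cm [ 0.   0.  11.6]
```

send_rows --commands "0 0 4.65 0 0 0 -1;0 0 4.65 0 0 0 -1;0 0 0 2.345 3.49 0.855 -1;0 0 0 2.345 3.49 0.855 -1;0 0 0 2.345 3.49 0.855 -1" --squeeze 50

```text
time_s: 0.85
tool_pos: [0.1276, -0.5467, 0.205]
orientation: [-0.081, 0.997, 0.0, -0.0]
ft_force: [-0.9, -0.3, 0.6]
opening: 0.0856
gripper_force: 0.0
```

send_rows --commands "0 0 0 2.345 3.49 0.855 -1;0 0 0 2.345 3.49 0.855 -1;0 0 0 2.345 3.49 0.855 -1;0 0 0 2.345 3.49 0.855 -1;0 0 0 2.345 3.49 0.855 -1"

```text
time_s: 1.35
tool_pos: [-0.0163, -0.3932, 0.1627]
orientation: [-0.081, 0.997, -0.0, 0.0]
ft_force: [-1.0, 0.1, -0.7]
opening: 0.0855
gripper_force: 0.0
```

send_rows --commands "0 0 0 2.345 3.49 0.855 -1;0 0 0 2.345 3.49 0.855 -1;0 0 0 2.345 3.49 0.855 -1;0 0 0 2.345 3.49 0.855 -1;0 0 0 2.345 3.49 0.855 -1"

```text
time_s: 1.85
tool_pos: [-0.1598, -0.2399, 0.1201]
orientation: [-0.081, 0.997, -0.001, 0.0]
ft_force: [-1.3, -1.1, 0.4]
opening: 0.0856
gripper_force: 0.0
```

send_rows --commands "0 0 0 0 0 0 -0.4;0 0 0 0 0 0 -0.4;0 0 0 0 0 0 -0.4;0 0 0 0 0 0 -0.4;0 0 0 0 0 0 -0.4"

```text
time_s: 2.35
tool_pos: [-0.1586, -0.2419, 0.1203]
orientation: [-0.081, 0.997, -0.0, -0.0]
ft_force: [-0.1, 0.8, 0.2]
opening: 0.0598
gripper_force: 0.0
```

```bash
python3 - <<'E'
from h import *
plan((.443,-.143,.005),yaw=99.2); lumps(Cam("top")); print(arm.grip_point_offset)
E
```

```text
t 2.35 tcp [-0.1586 -0.2419  0.1203] yaw 99.3 open 0.0598 gf 0.0 F [-0.1  0.8  0.2] tilt z [ 0.e+00 -1.e-04 -1.e+00]
turn tool z 0.1 or -179.9
 to [ 0.443 -0.143  0.005] shift cm [60.97  0.14 11.53]
lump 0.4283 0.0435 LxW 62 34 axis 126.6
lump 0.443 -0.1433 LxW 56 31 axis 8.3
lump 0.4816 -0.0427 LxW 66 37 axis 153.4
lump 0.6609 -0.0977 LxW 50 35 axis 5.3
lump 0.7911 -0.2702 LxW 200 22 axis 91.3
0.0187
```

The x sign in my planner was wrong. I'm fixing it. Nothing was touched.

```bash
sed -i 's/N=np.array.*/N=np.array([[-np.sin(a),np.cos(a),0],[np.cos(a),np.sin(a),0],[0,0,-1]])/' h.py; python3 - <<'E'
from h import *
s,M,y=pose(); a=np.radians(y); print(M.round(3), s["joint_positions"].round(2))
plan((.2,-.4,.16),(.443,-.143,.12),(.443,-.143,.004),yaw=99.2)
E
```

```text
[[-0.987 -0.162  0.   ]
 [-0.162  0.987  0.   ]
 [-0.     0.    -1.   ]] [-1.43 -0.25 -0.92 -0.   -0.9   0.02]
t 2.4 tcp [-0.1586 -0.2417  0.1202] yaw 99.3 open 0.0599 gf 0.0 F [ 1.   0.1 -0. ] tilt z [ 0.e+00  1.e-04 -1.e+00]
turn tool z 0.1 or -179.9
 to [ 0.2  -0.4   0.16] shift cm [-32.87 -21.36  -3.98]
 to [ 0.443 -0.143  0.12 ] shift cm [-28.1   21.48   4.  ]
 to [ 0.443 -0.143  0.004] shift cm [ 0.   0.  11.6]
```

send_rows --commands "0 0 0 -3.29 -2.14 -0.4 -0.4;0 0 0 -3.29 -2.14 -0.4 -0.4;0 0 0 -3.29 -2.14 -0.4 -0.4;0 0 0 -3.29 -2.14 -0.4 -0.4;0 0 0 -3.29 -2.14 -0.4 -0.4"

```text
time_s: 2.9
tool_pos: [0.0227, -0.3207, 0.1405]
orientation: [-0.082, 0.997, -0.0, 0.0]
ft_force: [-0.7, -0.3, 0.1]
opening: 0.0599
gripper_force: 0.0
```

send_rows --commands "0 0 0 -3.29 -2.14 -0.4 -0.4;0 0 0 -3.29 -2.14 -0.4 -0.4;0 0 0 -3.29 -2.14 -0.4 -0.4;0 0 0 -3.29 -2.14 -0.4 -0.4;0 0 0 -3.29 -2.14 -0.4 -0.4"

```text
time_s: 3.4
tool_pos: [0.2023, -0.3997, 0.16]
orientation: [-0.081, 0.997, 0.0, -0.0]
ft_force: [0.2, -1.7, -0.6]
opening: 0.0597
gripper_force: 0.0
```

send_rows --commands "0 0 0 -2.81 2.15 0.4 -0.4;0 0 0 -2.81 2.15 0.4 -0.4;0 0 0 -2.81 2.15 0.4 -0.4;0 0 0 -2.81 2.15 0.4 -0.4;0 0 0 -2.81 2.15 0.4 -0.4"

```text
time_s: 3.9
tool_pos: [0.3227, -0.2693, 0.1399]
orientation: [-0.081, 0.997, -0.0, -0.0]
ft_force: [1.1, -1.3, 0.0]
opening: 0.0595
gripper_force: 0.0
```

send_rows --commands "0 0 0 -2.81 2.15 0.4 -0.4;0 0 0 -2.81 2.15 0.4 -0.4;0 0 0 -2.81 2.15 0.4 -0.4;0 0 0 -2.81 2.15 0.4 -0.4;0 0 0 -2.81 2.15 0.4 -0.4"

```text
time_s: 4.4
tool_pos: [0.444, -0.1402, 0.1198]
orientation: [-0.081, 0.997, -0.0, -0.0]
ft_force: [-0.6, -0.4, 0.3]
opening: 0.0598
gripper_force: 0.0
```

```bash
python3 - <<'E'
from h import *
plan((.443,-.143,.004),yaw=98.8)
E
```

```text
t 4.4 tcp [ 0.444  -0.1402  0.1198] yaw 99.3 open 0.0598 gf 0.0 F [-0.6 -0.4  0.3] tilt z [-3.e-04 -1.e-04 -1.e+00]
turn tool z 0.5 or -179.5
 to [ 0.443 -0.143  0.004] shift cm [ 0.14 -0.26 11.58]
```

send_rows --commands "0 0 0 0 0 3.5 -0.4;0 0 0 0 0 3.5 -0.4;0 0 0 0 0 2.6 -0.4;0 0 0 0 0 1.5 -0.4;0 0 0 0 0 0.4 -0.4"

```text
time_s: 4.9
tool_pos: [0.4418, -0.1417, 0.0032]
orientation: [-0.081, 0.997, -0.0, -0.002]
ft_force: [-0.0, -0.4, 0.6]
opening: 0.06
gripper_force: 0.0
```

send_rows --commands "0 0 0 0 0 0 -0.4;0 0 0 0 0 0 1;0 0 0 0 0 0 1;0 0 0 0 0 0 1;0 0 0 0 0 0 1"

```text
time_s: 5.4
tool_pos: [0.4439, -0.1421, 0.0064]
orientation: [-0.081, 0.997, -0.0, 0.001]
ft_force: [-0.4, -0.7, 7.1]
opening: 0.0343
gripper_force: 49.9
```

send_rows --commands "0 0 0 0 0 0 1;0 0 0 0 0 0 1;0 0 0 0 0 -3 1;0 0 0 0 0 -4 1;0 0 0 0 0 -4 1"

```text
time_s: 5.9
tool_pos: [0.4422, -0.142, 0.1166]
orientation: [-0.081, 0.997, 0.0, -0.0]
ft_force: [1.3, -0.6, -1.6]
opening: 0.0341
gripper_force: 50.2
```

```bash
python3 - <<'E'
from h import *
plan((.4789,-.3479,.115),(.4789,-.3479,.016),yaw=84)
E
```

```text
t 5.9 tcp [ 0.4422 -0.142   0.1166] yaw 99.2 open 0.0341 gf 50.239589139819145 F [ 1.3 -0.6 -1.6] tilt z [-7.e-04  2.e-04 -1.e+00]
turn tool z 15.2 or -164.8
 to [ 0.479 -0.348  0.115] shift cm [ -5.81 -20.09   0.16]
 to [ 0.479 -0.348  0.016] shift cm [0.  0.  9.9]
```

send_rows --commands "0 0 7.6 0 0 0 1;0 0 7.6 0 0 0 1;0 0 0 -0.97 -3.35 0 1;0 0 0 -0.97 -3.35 0 1;0 0 0 -0.97 -3.35 0 1"

```text
time_s: 6.4
tool_pos: [0.4616, -0.2459, 0.1158]
orientation: [0.051, 0.999, 0.0, 0.001]
ft_force: [0.3, 0.7, -1.1]
opening: 0.034
gripper_force: 50.4
```

send_rows --commands "0 0 0 -0.97 -3.35 0 1;0 0 0 -0.97 -3.35 0 1;0 0 0 -0.97 -3.35 0 1;0 0 0 0 0 0 1;0 0 0 0 0 3 1"

```text
time_s: 6.9
tool_pos: [0.4822, -0.35, 0.0884]
orientation: [0.053, 0.999, -0.001, 0.003]
ft_force: [1.0, 0.3, -1.2]
opening: 0.034
gripper_force: 50.4
```

send_rows --commands "0 0 0 0 0 3 1;0 0 0 0 0 2.7 1;0 0 0 0 0 1.2 1;0 0 0 0 0 0 1;0 0 0 0 0 0 -0.3"

```text
time_s: 7.4
tool_pos: [0.4806, -0.3481, 0.0172]
orientation: [0.052, 0.999, -0.0, 0.001]
ft_force: [0.5, -1.1, 0.9]
opening: 0.0475
gripper_force: 0.0
```

send_rows --commands "0 0 0 0 0 0 -0.3;0 0 0 0 0 0 -0.3;0 0 0 0 0 0 -0.3;0 0 0 0 0 -4 -0.3;0 0 0 0 0 -5 -0.3"

```text
time_s: 7.9
tool_pos: [0.4782, -0.3474, 0.1054]
orientation: [0.052, 0.999, 0.001, -0.002]
ft_force: [1.9, -0.4, 0.0]
opening: 0.0553
gripper_force: 0.0
```

```bash
python3 - <<'E'
from h import *
lumps(Cam("top"))
plan((.4816,-.0427,.115),(.4816,-.0427,.006),yaw=63.3)
E
```

```text
lump 0.4285 0.0432 LxW 63 34 axis 126.6
lump 0.4824 -0.0425 LxW 67 38 axis 153.4
lump 0.66 -0.098 LxW 52 35 axis 5.3
lump 0.79 -0.2288 LxW 283 23 axis 91.3
t 7.95 tcp [ 0.4832 -0.3501  0.116 ] yaw 84.2 open 0.0555 gf 0.0 F [ 3.2 -2.4  8.2] tilt z [ 0.008  -0.0052 -1.    ]
turn tool z 20.9 or -159.1
 to [ 0.482 -0.043  0.115] shift cm [13.95 27.39  0.1 ]
 to [ 0.482 -0.043  0.006] shift cm [ 0.   0.  10.9]
```

send_rows --commands "0 0 7 0 0 0 -0.4;0 0 7 0 0 0 -0.4;0 0 6.9 0 0 0 -0.4;0 0 0 2 3.9 0 -0.4;0 0 0 2 3.9 0 -0.4"

```text
time_s: 8.45
tool_pos: [0.4793, -0.2602, 0.1063]
orientation: [0.234, 0.972, 0.0, 0.0]
ft_force: [1.4, 0.6, 0.1]
opening: 0.0595
gripper_force: 0.0
```

send_rows --commands "0 0 0 2 3.9 0 -0.4;0 0 0 2 3.9 0 -0.4;0 0 0 2 3.9 0 -0.4;0 0 0 2 3.9 0 -0.4;0 0 0 2 3.9 0 -0.4"

```text
time_s: 8.95
tool_pos: [0.4782, -0.0394, 0.1069]
orientation: [0.232, 0.973, 0.0, 0.001]
ft_force: [1.3, 0.4, -0.5]
opening: 0.0596
gripper_force: 0.0
```

send_rows --commands "0 0 0 0 0 0 -0.4;0 0 0 0 0 0 -0.4;0 0 0 0 0 0 -0.4;0 0 0 0 0 0 -0.4;0 0 0 0 0 0 -0.4"

```text
time_s: 9.45
tool_pos: [0.4782, -0.0422, 0.1061]
orientation: [0.233, 0.972, -0.0, -0.0]
ft_force: [0.0, 0.3, 1.0]
opening: 0.0595
gripper_force: 0.0
```

```bash
python3 - <<'E'
from h import *
plan((.482,-.0426,.006),yaw=63.4)
E
```

```text
t 9.45 tcp [ 0.4782 -0.0422  0.1061] yaw 63.0 open 0.0595 gf 0.0 F [0.  0.3 1. ] tilt z [-1.e-04 -1.e-04 -1.e+00]
turn tool z -0.4 or 179.6
 to [ 0.482 -0.043  0.006] shift cm [-0.36  0.14 10.01]
```

Next: descend, grip, lift, and plan the tray slot.

send_rows --commands "0 0 0 -0.36 0.14 3 -0.4;0 0 0 0 0 3 -0.4;0 0 0 0 0 2.5 -0.4;0 0 0 0 0 1.2 -0.4;0 0 0 0 0 0.2 -0.4"

```text
time_s: 9.95
tool_pos: [0.4809, -0.0427, 0.0055]
orientation: [0.233, 0.972, -0.001, -0.002]
ft_force: [-1.0, -1.3, 0.1]
opening: 0.0597
gripper_force: 0.0
```

send_rows --commands "0 0 0 0 0 0 -0.4;0 0 0 0 0 0 1;0 0 0 0 0 0 1;0 0 0 0 0 0 1;0 0 0 0 0 0 1"

```text
time_s: 10.45
tool_pos: [0.4828, -0.0417, 0.0083]
orientation: [0.232, 0.973, 0.0, 0.001]
ft_force: [-0.4, -3.0, 7.1]
opening: 0.0404
gripper_force: 50.8
```

send_rows --commands "0 0 0 0 0 0 1;0 0 0 0 0 -3 1;0 0 0 0 0 -4 1;0 0 0 0 0 -4 1;0 0 0 0 0 0 1"

```text
time_s: 10.95
tool_pos: [0.4856, -0.0408, 0.1228]
orientation: [0.232, 0.973, 0.002, 0.005]
ft_force: [0.5, 1.0, -1.5]
opening: 0.0409
gripper_force: 50.9
```

```bash
python3 - <<'E'
from h import *
plan((.548,-.3557,.115),(.548,-.3557,.018),yaw=84)
E
```

```text
t 10.95 tcp [ 0.4856 -0.0408  0.1228] yaw 63.2 open 0.0409 gf 50.87138660252094 F [ 0.5  1.  -1.5] tilt z [ 0.0102  0.0023 -0.9999]
turn tool z -20.8 or 159.2
 to [ 0.548 -0.356  0.115] shift cm [ -9.5  -30.67   0.78]
 to [ 0.548 -0.356  0.018] shift cm [0.  0.  9.7]
```

send_rows --commands "0 0 -7 0 0 0 1;0 0 -7 0 0 0 1;0 0 -6.8 0 0 0 1;0 0 0 -1.23 -3.81 0 1;0 0 0 -1.23 -3.81 0 1"

```text
time_s: 11.45
tool_pos: [0.4988, -0.1199, 0.1173]
orientation: [0.051, 0.999, 0.0, 0.001]
ft_force: [1.7, -0.5, 0.3]
opening: 0.0406
gripper_force: 51.0
```

send_rows --commands "0 0 0 -1.23 -3.81 0 1;0 0 0 -1.23 -3.81 0 1;0 0 0 -1.23 -3.81 0 1;0 0 0 -1.23 -3.81 0 1;0 0 0 -1.23 -3.81 0 1"

```text
time_s: 11.95
tool_pos: [0.5396, -0.3174, 0.1168]
orientation: [0.053, 0.999, 0.0, 0.0]
ft_force: [0.7, -0.4, -1.2]
opening: 0.0402
gripper_force: 51.0
```

send_rows --commands "0 0 0 -1.23 -3.81 0 1;0 0 0 0 0 0 1;0 0 0 0 0 3 1;0 0 0 0 0 3 1;0 0 0 0 0 2.5 1"

```text
time_s: 12.45
tool_pos: [0.5471, -0.3545, 0.0305]
orientation: [0.053, 0.999, 0.0, -0.0]
ft_force: [0.2, -1.0, -0.3]
opening: 0.0405
gripper_force: 51.0
```

send_rows --commands "0 0 0 0 0 1 1;0 0 0 0 0 0 1;0 0 0 0 0 0 -0.3;0 0 0 0 0 0 -0.3;0 0 0 0 0 0 -0.3"

```text
time_s: 12.95
tool_pos: [0.5488, -0.3553, 0.0237]
orientation: [0.053, 0.999, -0.0, 0.001]
ft_force: [0.5, 0.2, -0.5]
opening: 0.0555
gripper_force: 0.0
```

send_rows --commands "0 0 0 0 0 0 -0.3;0 0 0 0 0 -3 -0.3;0 0 0 0 0 -4 -0.3;0 0 0 0 0 -3 -0.3;0 0 0 0 0 0 -0.3"

```text
time_s: 13.45
tool_pos: [0.5506, -0.3564, 0.1281]
orientation: [0.052, 0.999, -0.002, 0.004]
ft_force: [1.2, -0.6, -0.3]
opening: 0.0557
gripper_force: 0.0
```

```bash
python3 - <<'E'
from h import *
lumps(Cam("top"))
plan((.4283,.0435,.115),(.4283,.0435,.006),yaw=36.6)
E
```

```text
lump 0.4284 0.0433 LxW 63 34 axis 126.6
lump 0.6619 -0.0983 LxW 48 32 axis 9.5
t 13.5 tcp [ 0.5494 -0.3556  0.1254] yaw 84.0 open 0.0553 gf 0.0 F [-0.  -0.7 -1.6] tilt z [ 0.0055 -0.0019 -1.    ]
turn tool z 47.4 or -132.6
 to [0.428 0.044 0.115] shift cm [39.26 14.07  1.04]
 to [0.428 0.044 0.006] shift cm [ 0.   0.  10.9]
```

send_rows --commands "0 0 7.9 0 0 0 -0.2;0 0 7.9 0 0 0 -0.2;0 0 7.9 0 0 0 -0.2;0 0 7.9 0 0 0 -0.2;0 0 7.9 0 0 0 -0.2"

```text
time_s: 14.0
tool_pos: [0.5472, -0.3548, 0.1211]
orientation: [0.39, 0.921, 0.0, -0.001]
ft_force: [-0.2, -0.5, 0.0]
opening: 0.0511
gripper_force: 0.0
```

send_rows --commands "0 0 7.9 0 0 0 -0.2;0 0 0 3.9 1.4 0 -0.2;0 0 0 3.9 1.4 0 -0.2;0 0 0 3.9 1.4 0 -0.2;0 0 0 3.9 1.4 0 -0.2"

```text
time_s: 14.5
tool_pos: [0.4986, -0.1951, 0.1212]
orientation: [0.45, 0.893, -0.0, -0.001]
ft_force: [1.5, 1.4, 0.9]
opening: 0.0508
gripper_force: 0.0
```

send_rows --commands "0 0 0 3.9 1.4 0 -0.2;0 0 0 3.9 1.4 0 -0.2;0 0 0 3.9 1.4 0 -0.2;0 0 0 3.9 1.4 0 -0.2;0 0 0 3.9 1.4 0 -0.2"

```text
time_s: 15.0
tool_pos: [0.4387, 0.0032, 0.1216]
orientation: [0.45, 0.893, -0.0, -0.0]
ft_force: [0.3, 0.1, 0.9]
opening: 0.051
gripper_force: 0.0
```

send_rows --commands "0 0 0 3.5 1.4 0 -0.2;0 0 0 0 0 0 -0.2;0 0 0 0 0 0 -0.2;0 0 0 0 0 0 -0.2;0 0 0 0 0 0 -0.2"

```text
time_s: 15.5
tool_pos: [0.4319, 0.0348, 0.1218]
orientation: [0.449, 0.893, 0.001, -0.003]
ft_force: [-0.5, -0.4, 0.3]
opening: 0.0513
gripper_force: 0.0
```

```bash
python3 - <<'E'
from h import *
plan((.433,.0371,.006),yaw=36.6)
E
```

```text
t 15.5 tcp [0.4319 0.0348 0.1218] yaw 36.6 open 0.0513 gf 0.0 F [-0.5 -0.4  0.3] tilt z [-0.0037  0.0049 -1.    ]
turn tool z 0.0 or -180.0
 to [0.433 0.037 0.006] shift cm [ 0.12  0.22 11.58]
```

send_rows --commands "0 0 0 0.12 0.15 3.5 -0.2;0 0 0 0 0 3.5 -0.2;0 0 0 0 0 2.8 -0.2;0 0 0 0 0 1.2 -0.2;0 0 0 0 0 0.5 -0.2"

```text
time_s: 16.0
tool_pos: [0.4315, 0.0366, 0.0056]
orientation: [0.449, 0.894, 0.001, -0.004]
ft_force: [-0.7, 0.1, 0.5]
opening: 0.0517
gripper_force: 0.0
```

send_rows --commands "0 0 0 0 0 0 -0.2;0 0 0 0 0 0 1;0 0 0 0 0 0 1;0 0 0 0 0 0 1;0 0 0 0 0 0 1"

```text
time_s: 16.5
tool_pos: [0.4328, 0.0381, 0.008]
orientation: [0.448, 0.894, 0.002, -0.002]
ft_force: [-1.3, -2.4, 7.3]
opening: 0.0363
gripper_force: 51.0
```

send_rows --commands "0 0 0 0 0 0 1;0 0 0 0 0 -3 1;0 0 0 0 0 -4 1;0 0 0 0 0 -4 1;0 0 0 0 0 0 1"

```text
time_s: 17.0
tool_pos: [0.4359, 0.0388, 0.1224]
orientation: [0.447, 0.894, 0.006, 0.0]
ft_force: [0.7, 0.7, -1.1]
opening: 0.0365
gripper_force: 50.6
```

```bash
python3 - <<'E'
from h import *
plan((.405,-.3395,.115),(.405,-.3395,.02),yaw=84)
E
```

```text
t 17.0 tcp [0.4359 0.0388 0.1224] yaw 36.8 open 0.0365 gf 50.61829425394535 F [ 0.7  0.7 -1.1] tilt z [ 0.0057  0.0101 -0.9999]
turn tool z -47.2 or 132.8
 to [ 0.405 -0.34   0.115] shift cm [ -0.88 -37.94   0.74]
 to [ 0.405 -0.34   0.02 ] shift cm [0.  0.  9.5]
```

send_rows --commands "0 0 -7.9 0 0 0 1;0 0 -7.9 0 0 0 1;0 0 -7.9 0 0 0 1;0 0 -7.9 0 0 0 1;0 0 -7.9 0 0 0 1"

```text
time_s: 17.5
tool_pos: [0.4324, 0.0374, 0.1169]
orientation: [0.117, 0.993, 0.003, -0.002]
ft_force: [-0.1, 0.3, -0.3]
opening: 0.0364
gripper_force: 50.6
```

send_rows --commands "0 0 -7.9 0 0 0 1;0 0 0 -0.29 -4.19 0 1;0 0 0 -0.29 -4.19 0 1;0 0 0 -0.29 -4.19 0 1;0 0 0 -0.29 -4.19 0 1"

```text
time_s: 18.0
tool_pos: [0.4268, -0.1318, 0.1161]
orientation: [0.05, 0.999, 0.003, -0.002]
ft_force: [0.5, 0.5, -1.4]
opening: 0.0364
gripper_force: 50.7
```

send_rows --commands "0 0 0 -0.29 -4.19 0 1;0 0 0 -0.29 -4.19 0 1;0 0 0 -0.29 -4.19 0 1;0 0 0 -0.29 -4.19 0 1;0 0 0 -0.29 -4.19 0 1"

```text
time_s: 18.5
tool_pos: [0.4199, -0.3421, 0.1146]
orientation: [0.051, 0.999, 0.003, -0.002]
ft_force: [2.4, 1.4, 0.4]
opening: 0.0368
gripper_force: 50.7
```

send_rows --commands "0 0 0 0 0 0 1;0 0 0 0 0 0 1;0 0 0 0 0 0 1;0 0 0 0 0 0 1;0 0 0 0 0 0 1"

```text
time_s: 19.0
tool_pos: [0.4207, -0.3396, 0.1152]
orientation: [0.05, 0.999, 0.003, -0.002]
ft_force: [-0.9, -0.4, -0.1]
opening: 0.0366
gripper_force: 50.7
```

```bash
python3 - <<'E'
from h import *
plan((.4193,-.3411,.02),yaw=84)
E
```

```text
t 19.0 tcp [ 0.4207 -0.3396  0.1152] yaw 84.3 open 0.0366 gf 50.67224621772766 F [-0.9 -0.4 -0.1] tilt z [-0.0031  0.0059 -1.    ]
turn tool z 0.3 or -179.7
 to [ 0.419 -0.341  0.02 ] shift cm [ 0.12 -0.17  9.52]
```

send_rows --commands "0 0 0 0.12 -0.17 3 1;0 0 0 0 0 3 1;0 0 0 0 0 2.5 1;0 0 0 0 0 1 1;0 0 0 0 0 0 1"

```text
time_s: 19.5
tool_pos: [0.4181, -0.3408, 0.0189]
orientation: [0.05, 0.999, 0.003, -0.003]
ft_force: [-0.1, -0.2, -0.4]
opening: 0.0365
gripper_force: 50.7
```

send_rows --commands "0 0 0 0 0 0 1;0 0 0 0 0 0 -0.3;0 0 0 0 0 0 -0.3;0 0 0 0 0 0 -0.3;0 0 0 0 0 0 -0.3"

```text
time_s: 20.0
tool_pos: [0.4189, -0.3416, 0.0205]
orientation: [0.051, 0.999, 0.003, -0.001]
ft_force: [0.4, 0.0, 0.0]
opening: 0.0555
gripper_force: 0.0
```

send_rows --commands "0 0 0 0 0 -4 -0.3;0 0 0 0 0 -5 -0.3;0 0 0 0 0 -5 -0.3;0 0 0 0 0 -5 -1;0 0 0 0 0 -5 -1"

```text
time_s: 20.5
tool_pos: [0.4189, -0.3428, 0.2625]
orientation: [0.051, 0.999, 0.003, -0.002]
ft_force: [1.8, -0.9, 0.2]
opening: 0.0818
gripper_force: 0.0
```

send_rows --commands "0 0 0 0 0 -1.5 -1;0 0 0 0 0 0 -1;0 0 0 0 0 0 -1;0 0 0 0 0 0 -1;0 0 0 0 0 0 -1"

```text
time_s: 21.0
tool_pos: [0.419, -0.3428, 0.2735]
orientation: [0.051, 0.999, 0.003, -0.003]
ft_force: [0.8, -0.8, 0.5]
opening: 0.0854
gripper_force: 0.0
```

```bash
python3 - <<'E'
from h import *
t=Cam("top");lumps(t); s=Cam("side"); crop(t.im,100,160,450,345,2,"pics/t3.png")
plan((.4593,.3658,.272),(.4593,.3658,.166),yaw=48)
plan(yaw=-42)
E
```

```text
lump 0.66 -0.0977 LxW 52 36 axis 5.3
lump 0.7901 -0.2305 LxW 280 23 axis 91.5
t 21.1 tcp [ 0.4192 -0.3429  0.2738] yaw 84.2 open 0.0857 gf 0.0 F [ 0.1 -0.4  1.8] tilt z [-0.0053  0.0067 -1.    ]
turn tool z 36.2 or -143.8
 to [0.459 0.366 0.272] shift cm [44.44 55.35  0.18]
 to [0.459 0.366 0.166] shift cm [ 0.   0.  10.6]
t 21.1 tcp [ 0.4192 -0.3429  0.2738] yaw 84.2 open 0.0857 gf 0.0 F [ 0.1 -0.4  1.8] tilt z [-0.0053  0.0067 -1.    ]
turn tool z -53.8 or 126.2
```

View pics/t3.png

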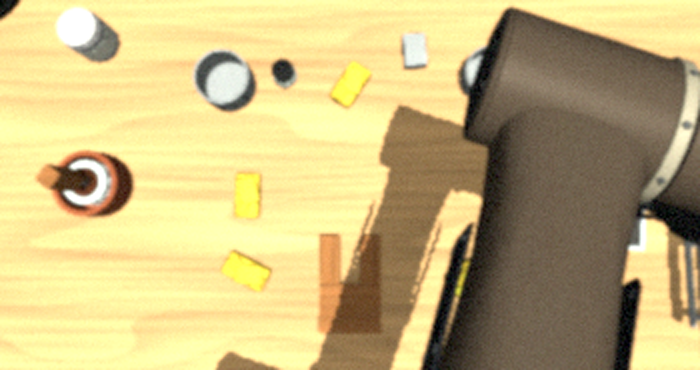

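The lumps are off the bench, and the brush stands upright in the crock at crop (50,178). The arm covers the tray. Next I'll move to the brush.

send_rows --commands "0 0 7.24 0 0 0 -1;0 0 7.24 0 0 0 -1;0 0 7.24 0 0 0 -1;0 0 7.24 0 0 0 -1;0 0 7.24 0 0 0 -1"

```text
time_s: 21.6
tool_pos: [0.4194, -0.343, 0.2743]
orientation: [0.361, 0.933, 0.002, -0.003]
ft_force: [-0.4, 0.1, 0.1]
opening: 0.0852
gripper_force: 0.0
```

send_rows --commands "0 0 0 2.614 3.256 0 -1;0 0 0 2.614 3.256 0 -1;0 0 0 2.614 3.256 0 -1;0 0 0 2.614 3.256 0 -1;0 0 0 2.614 3.256 0 -1"

```text
time_s: 22.1
tool_pos: [0.4311, -0.1331, 0.2758]
orientation: [0.359, 0.933, 0.002, -0.003]
ft_force: [2.0, 0.2, 0.8]
opening: 0.0851
gripper_force: 0.0
```

send_rows --commands "0 0 0 2.614 3.256 0 -1;0 0 0 2.614 3.256 0 -1;0 0 0 2.614 3.256 0 -1;0 0 0 2.614 3.256 0 -1;0 0 0 2.614 3.256 0 -1"

```text
time_s: 22.6
tool_pos: [0.443, 0.0755, 0.2772]
orientation: [0.358, 0.934, 0.002, -0.003]
ft_force: [1.6, 0.2, -0.7]
opening: 0.0851
gripper_force: 0.0
```

send_rows --commands "0 0 0 2.614 3.256 0 -1;0 0 0 2.614 3.256 0 -1;0 0 0 2.614 3.256 0 -1;0 0 0 2.614 3.256 0 -1;0 0 0 2.614 3.256 0 -1"

```text
time_s: 23.1
tool_pos: [0.4803, 0.2554, 0.2779]
orientation: [0.332, 0.943, 0.015, -0.029]
ft_force: [0.3, 0.6, -0.2]
opening: 0.0856
gripper_force: 0.0
```

send_rows --commands "0 0 0 2.614 3.256 0 -1;0 0 0 2.614 3.256 0 -1;0 0 0 0 0 0 -1;0 0 0 0 0 0 -1;0 0 0 0 0 0 -1"

```text
time_s: 23.6
tool_pos: [0.4956, 0.3213, 0.28]
orientation: [0.316, 0.948, 0.022, -0.042]
ft_force: [-0.3, 0.0, -0.7]
opening: 0.0856
gripper_force: 0.0
```

```bash
python3 - <<'E'
from h import *
plan((.4593,.3658,.167),yaw=48)
t=Cam("top");lumps(t); t2=cv2.imread("pics/top0.png"); crop(t.im,100,160,450,345,2,"pics/t4.png")
E
```

```text
t 23.6 tcp [0.4956 0.3213 0.28  ] yaw 53.1 open 0.0856 gf 0.0 F [-0.3  0.  -0.7] tilt z [-0.0664  0.069  -0.9954]
turn tool z 5.1 or -174.9
 to [0.459 0.366 0.167] shift cm [ 5.67  0.88 11.3 ]
lump 0.6599 -0.0979 LxW 52 35 axis 4.7
lump 0.7913 -0.2702 LxW 201 23 axis 91.5
```

View pics/t4.png

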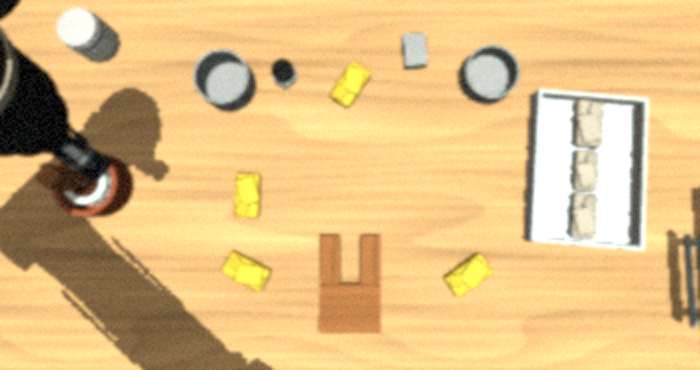

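All three lumps lie in the tray at crop (588,125), (585,172) and (585,215). The tool is tilted and short of its target, so I'll check for a joint limit.

```bash
python3 - <<'E'
from h import *
s=arm.state();print(s["joint_positions"].round(3));M=Ro.from_quat(s["orientation"]).as_matrix();print(M.round(3))
# rotation (tool frame) to vertical with yaw y
for y in(48,-42,138):
    a=np.radians(y);N=np.array([[-np.sin(a),np.cos(a),0],[np.cos(a),np.sin(a),0],[0,0,-1]])
    print(y,np.degrees(Ro.from_matrix(M.T@N).as_rotvec()).round(1), (M.T@(np.array([.4593,.3658,.28])-s["tool_pos"])*100).round(2))
E
```

```text
[ 0.841  0.206 -0.05  -0.099 -1.308 -3.03 ]
[[-0.797  0.601 -0.066]
 [ 0.597  0.799  0.07 ]
 [ 0.095  0.016 -0.995]]
48 [ 0.7 -5.5  5.1] [5.55 1.38 0.59]
-42 [-3.8 -4.9 95. ] [5.55 1.38 0.59]
138 [  4.8  -3.7 -84.8] [5.55 1.38 0.59]
```

Joint 6 is at its limit, so I'll grip across the other pair of flats (yaw 138).

send_rows --commands "0.48 -0.37 -8.48 0 0 0 -1;0.48 -0.37 -8.48 0 0 0 -1;0.48 -0.37 -8.48 0 0 0 -1;0.48 -0.37 -8.48 0 0 0 -1;0.48 -0.37 -8.48 0 0 0 -1"

```text
time_s: 24.15
tool_pos: [0.4957, 0.3211, 0.281]
orientation: [-0.052, 0.998, 0.012, -0.022]
ft_force: [-0.5, -0.5, 0.5]
opening: 0.0855
gripper_force: 0.0
```

send_rows --commands "0.48 -0.37 -8.48 0 0 0 -1;0.48 -0.37 -8.48 0 0 0 -1;0.48 -0.37 -8.48 0 0 0 -1;0.48 -0.37 -8.48 0 0 0 -1;0.48 -0.37 -8.48 0 0 0 -1"

```text
time_s: 24.65
tool_pos: [0.4957, 0.321, 0.281]
orientation: [-0.409, 0.912, -0.0, 0.0]
ft_force: [0.1, -0.0, 0.2]
opening: 0.0853
gripper_force: 0.0
```

send_rows --commands "0 0 0 0 0 0 -1;0 0 0 0 0 0 -1;0 0 0 0 0 0 -1;0 0 0 0 0 0 -1;0 0 0 0 0 0 -1"

```text
time_s: 25.15
tool_pos: [0.4959, 0.3219, 0.2804]
orientation: [-0.406, 0.914, -0.0, -0.0]
ft_force: [0.2, 0.3, 0.6]
opening: 0.0856
gripper_force: 0.0
```

```bash
cat >>h.py <<'E'
def fix(y,p):
    s,M,_=pose();a=np.radians(y);N=np.array([[-np.sin(a),np.cos(a),0],[np.cos(a),np.sin(a),0],[0,0,-1]])
    print("j",s["joint_positions"].round(2),"rotvec",np.degrees(Ro.from_matrix(M.T@N).as_rotvec()).round(2),"shift after turn",(N.T@(np.array(p)-s["tool_pos"])*100).round(2))
E
python3 - <<'E'
from h import *
fix(138,(.4593,.3658,.272));plan()
E
```

```text
j [ 0.91  0.19 -0.1   0.   -1.27 -1.64] rotvec [-0.   -0.01 -0.06] shift after turn [-0.81  5.66  0.84]
t 25.15 tcp [0.4959 0.3219 0.2804] yaw 137.9 open 0.0856 gf 0.0 F [0.2 0.3 0.6] tilt z [-1.e-04 -2.e-04 -1.e+00]
```

send_rows --commands "0 0 0 -0.4 2.83 0 -1;0 0 0 -0.41 2.83 0 -1;0 0 0 0 0 0 -1;0 0 0 0 0 0 -1;0 0 0 0 0 0 -1"

```text
time_s: 25.65
tool_pos: [0.4594, 0.3655, 0.2804]
orientation: [-0.407, 0.914, -0.0, -0.0]
ft_force: [0.2, 0.0, 0.1]
opening: 0.0853
gripper_force: 0.0
```

```bash
python3 - <<'E'
from h import *
fix(138,(.4593,.3658,.167))
s=Cam("side");t=Cam("top")
a=cv2.resize(s.im[110:230,110:220],None,fx=3.6,fy=3.6,interpolation=2)
b=cv2.resize(t.im[200:300,90:190],None,fx=4,fy=4,interpolation=2)
b=cv2.copyMakeBorder(b,0,a.shape[0]-b.shape[0],0,0,0);cv2.imwrite("pics/g1.png",np.clip(np.hstack([a,b])*1.7,0,255))
E
```

```text
j [ 1.01  0.19 -0.11  0.   -1.27 -1.74] rotvec [-0.01 -0.02  0.  ] shift after turn [-0.02  0.02 11.34][ WARN:0@2.808] global loadsave.cpp:1063 imwrite_ Unsupported depth image for selected encoder is fallbacked to CV_8U.
```

View pics/g1.png

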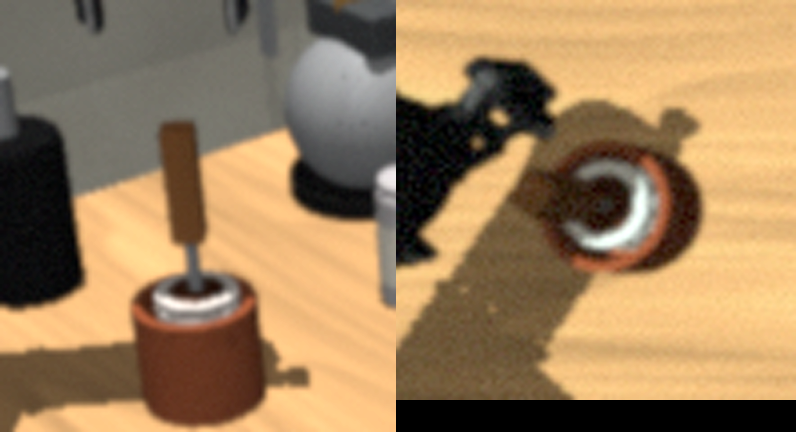

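The pictures don't show the gripper over the handle: in the top crop it sits at (510,90), up and left of the crock. I'll project the TCP into both cameras to check.

```bash
python3 - <<'E'
from h import *
p,M=pose()[0]["tool_pos"],pose()[1];t=Cam("top");s=Cam("side")
print(p,"top",t.px(p),"side",s.px(p), "handle top proj",t.px((.4593,.3658,.223)),s.px((.4593,.3658,.223)))
for g in(.045,-.045): print("finger",t.px(p+M[:,1]*g),s.px(p+M[:,1]*g),s.px(p+M[:,1]*g-M[:,2]*.1))
c=s.im[0:240,60:300];d=t.im[190:290,60:180]
cv2.imwrite("pics/g2.png",np.hstack([cv2.resize(np.clip(c*1.7,0,255).astype(np.uint8),(400,400)),cv2.resize(np.clip(d*1.7,0,255).astype(np.uint8),(400,400))]))
E
```

```text
[0.4595176  0.36533577 0.28039609] top [114.03725543 246.28168303] side [156.11230104 122.91961018] handle top proj [123.67278898 247.86225816] [158.59598839 144.66378141]
finger [ 99.89288513 260.98763057] [137.45361773 122.94766977] [131.62440651  82.21918996]
finger [128.01743482 231.74644533] [174.69782735 122.8916606 ] [170.57424133  82.32755063]
```

View pics/g2.png

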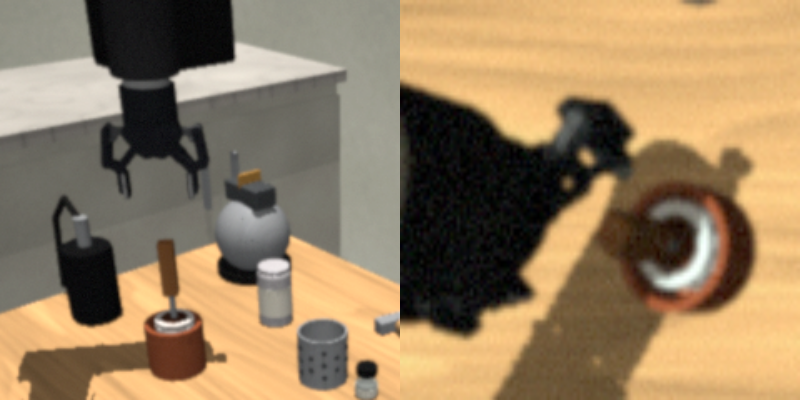

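The gripper is in fact centred over the handle. The projected TCP agrees with the side view, where the fingers straddle the handle. I'll descend and grip.

send_rows --commands "0 0 0 0 0 3 -1;0 0 0 0 0 3 -1;0 0 0 0 0 3 -1;0 0 0 0 0 1.6 -1;0 0 0 0 0 0.7 -1" --squeeze 80

```text
time_s: 26.35
tool_pos: [0.4588, 0.3647, 0.1655]
orientation: [-0.407, 0.914, -0.001, -0.001]
ft_force: [0.3, -0.3, -0.1]
opening: 0.0855
gripper_force: 0.0
```

send_rows --commands "0 0 0 0 0 0 -1;0 0 0 0 0 0 1;0 0 0 0 0 0 1;0 0 0 0 0 0 1;0 0 0 0 0 0 1"

```text
time_s: 26.85
tool_pos: [0.4593, 0.366, 0.1681]
orientation: [-0.407, 0.913, 0.0, 0.0]
ft_force: [0.0, -0.2, 1.0]
opening: 0.0282
gripper_force: 0.0
```

send_rows --commands "0 0 0 0 0 0 1;0 0 0 0 0 0 1;0 0 0 0 0 0 1;0 0 0 0 0 0 1;0 0 0 0 0 0 1"

```text
time_s: 27.35
tool_pos: [0.4595, 0.3663, 0.1682]
orientation: [-0.407, 0.913, 0.0, 0.001]
ft_force: [-0.2, -0.1, 5.8]
opening: 0.0234
gripper_force: 78.9
```

```bash
python3 - <<'E'
from h import *
plan()
E
```

```text
t 27.35 tcp [0.4595 0.3663 0.1682] yaw 138.0 open 0.0234 gf 78.90861868858337 F [-0.2 -0.1  5.8] tilt z [ 1.e-03  8.e-04 -1.e+00]
```

Gripped squarely at 23.4 mm. I'll lift and plan to the middle flask.

send_rows --commands "0 0 0 0 0 -2 1;0 0 0 0 0 -3 1;0 0 0 0 0 -3.5 1;0 0 0 0 0 -3 1;0 0 0 0 0 -2 1"

```text
time_s: 27.85
tool_pos: [0.4591, 0.3658, 0.3042]
orientation: [-0.407, 0.913, 0.0, 0.0]
ft_force: [-0.0, 0.1, -2.1]
opening: 0.0236
gripper_force: 78.3
```

send_rows --commands "0 0 0 0 0 0 1;0 0 0 0 0 0 1;0 0 0 0 0 0 1;0 0 0 0 0 0 1;0 0 0 0 0 0 1"

```text
time_s: 28.35
tool_pos: [0.4589, 0.3656, 0.3014]
orientation: [-0.407, 0.913, -0.001, -0.001]
ft_force: [-0.0, 0.6, -2.1]
opening: 0.0232
gripper_force: 78.5
```

```bash
python3 - <<'E'
from h import *
plan((.606,.1797,.303),(.606,.1797,.167))
E
```

```text
t 28.35 tcp [0.4589 0.3656 0.3014] yaw 138.0 open 0.0232 gf 78.46950173377991 F [-0.   0.6 -2.1] tilt z [-0.0011 -0.0016 -1.    ]
 to [0.606 0.18  0.303] shift cm [  3.98 -23.37  -0.16]
 to [0.606 0.18  0.167] shift cm [ 0.   0.  13.6]
```

send_rows --commands "0 0 0 0.4 -2 0 1;0 0 0 0.5 -3 0 1;0 0 0 0.5 -3 0 1;0 0 0 0.5 -3 0 1;0 0 0 0.5 -3 0 1"

```text
time_s: 28.85
tool_pos: [0.5477, 0.2534, 0.3021]
orientation: [-0.407, 0.913, -0.0, -0.0]
ft_force: [0.1, -0.0, -1.4]
opening: 0.023
gripper_force: 78.5
```

send_rows --commands "0 0 0 0.5 -3 0 1;0 0 0 0.5 -3 0 1;0 0 0 0.4 -2.2 0 1;0 0 0 0.18 -1.17 0 1;0 0 0 0 0 0 1"

```text
time_s: 29.35
tool_pos: [0.6068, 0.1788, 0.3018]
orientation: [-0.406, 0.914, -0.0, -0.001]
ft_force: [-0.8, 0.1, -2.2]
opening: 0.0232
gripper_force: 78.6
```

send_rows --commands "0 0 0 0 0 0 1;0 0 0 0 0 0 1;0 0 0 0 0 0 1;0 0 0 0 0 0 1;0 0 0 0 0 0 1"

```text
time_s: 29.85
tool_pos: [0.606, 0.1804, 0.3026]
orientation: [-0.407, 0.913, -0.0, 0.0]
ft_force: [0.4, 0.1, -0.5]
opening: 0.0229
gripper_force: 78.6
```

```bash
python3 - <<'E'
from h import *
plan((.606,.1797,.167))
t=Cam("top");s=Cam("side");c=s.im[80:260,190:340];d=t.im[150:270,150:270]
cv2.imwrite("pics/b1.png",np.hstack([cv2.resize(np.clip(c*1.7,0,255).astype(np.uint8),(400,480)),cv2.resize(np.clip(d*1.7,0,255).astype(np.uint8),(400,480))]))
print("flask axis side", s.px((.606,.18,.088)),s.px((.606,.18,0)))
E
```

```text
t 29.85 tcp [0.606  0.1804 0.3026] yaw 138.1 open 0.0229 gf 78.60653400421143 F [ 0.4  0.1 -0.5] tilt z [ 2.e-04 -1.e-04 -1.e+00]
 to [0.606 0.18  0.167] shift cm [ 0.05 -0.04 13.56]
flask axis side [252.58460885 198.50444762] [253.04201854 226.90065335]
```

View pics/b1.png

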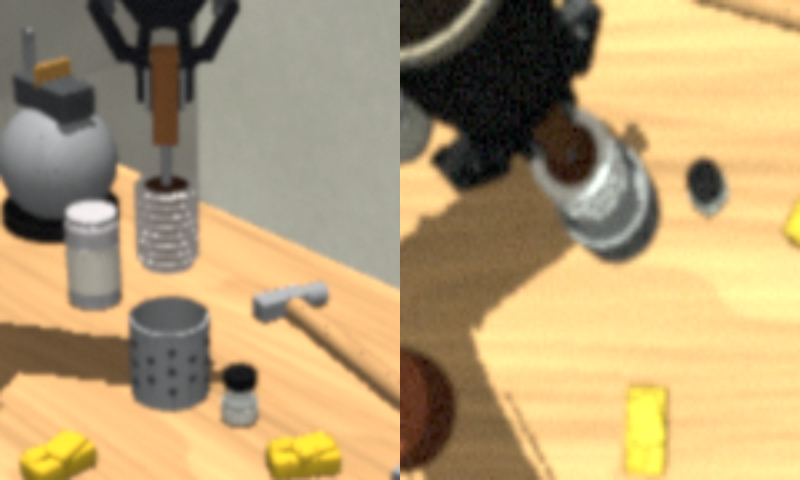

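The brush hangs straight over the middle flask: brush axis at side-crop (167,225), flask mouth at (170,315). I'll push down to TCP z .172, which puts the tip about 6 mm above the floor, then draw up and push down again.

send_rows --commands "0 0 0 0 0 3 1;0 0 0 0 0 3 1;0 0 0 0 0 3 1;0 0 0 0 0 2.5 1;0 0 0 0 0 1.5 1"

```text
time_s: 30.45
tool_pos: [0.6053, 0.1795, 0.1701]
orientation: [-0.407, 0.914, -0.0, -0.001]
ft_force: [-0.0, 0.4, -1.7]
opening: 0.023
gripper_force: 78.6
```

send_rows --commands "0 0 0 0 0 0 1;0 0 0 0 0 0 1;0 0 0 0 0 0 1;0 0 0 0 0 0 1;0 0 0 0 0 0 1"

```text
time_s: 30.95
tool_pos: [0.6066, 0.1801, 0.1734]
orientation: [-0.407, 0.913, 0.0, 0.001]
ft_force: [-0.2, -0.1, -1.5]
opening: 0.0232
gripper_force: 78.5
```

send_rows --commands "0 0 0 0 0 -2.5 1;0 0 0 0 0 -3 1;0 0 0 0 0 -2.5 1;0 0 0 0 0 0 1;0 0 0 0 0 0 1"

```text
time_s: 31.45
tool_pos: [0.6063, 0.1801, 0.2532]
orientation: [-0.407, 0.913, 0.0, 0.001]
ft_force: [0.1, -0.2, -1.8]
opening: 0.0228
gripper_force: 78.9
```

send_rows --commands "0 0 0 0 0 0 1;0 0 0 0 0 0 1;0 0 0 0 0 0 1;0 0 0 0 0 0 1;0 0 0 0 0 0 1"

```text
time_s: 31.95
tool_pos: [0.6062, 0.1799, 0.2522]
orientation: [-0.407, 0.913, -0.0, -0.0]
ft_force: [0.1, 0.2, -1.0]
opening: 0.023
gripper_force: 78.9
```

```bash
python3 - <<'E'
from h import *
plan((.606,.1797,.172))
t=Cam("top");s=Cam("side");c=s.im[80:260,190:340];d=t.im[150:270,150:270]
cv2.imwrite("pics/b2.png",np.hstack([cv2.resize(np.clip(c*1.7,0,255).astype(np.uint8),(400,480)),cv2.resize(np.clip(d*1.7,0,255).astype(np.uint8),(400,480))]))
E
```

```text
t 31.95 tcp [0.6062 0.1799 0.2522] yaw 138.0 open 0.023 gf 78.85346174240112 F [ 0.1  0.2 -1. ] tilt z [-4.e-04 -5.e-04 -1.e+00]
 to [0.606 0.18  0.172] shift cm [0.03 0.   8.02]
```

send_rows --commands "0 0 0 0 0 2.5 1;0 0 0 0 0 3 1;0 0 0 0 0 2.5 1;0 0 0 0 0 0 1;0 0 0 0 0 0 1"

```text
time_s: 32.55
tool_pos: [0.6066, 0.1799, 0.173]
orientation: [-0.407, 0.913, -0.0, -0.0]
ft_force: [0.2, -0.6, -0.5]
opening: 0.0233
gripper_force: 78.5
```

send_rows --commands "0 0 0 0 0 0 1;0 0 0 0 0 0 1;0 0 0 0 0 0 1;0 0 0 0 0 0 1;0 0 0 0 0 0 1"

```text
time_s: 33.05
tool_pos: [0.6063, 0.1799, 0.1729]
orientation: [-0.407, 0.913, -0.0, 0.0]
ft_force: [-1.1, -0.8, -1.8]
opening: 0.023
gripper_force: 78.5
```

send_rows --commands "0 0 0 0 0 -2 1;0 0 0 0 0 -3 1;0 0 0 0 0 -3 1;0 0 0 0 0 -2.5 1;0 0 0 0 0 -1.5 1"

```text
time_s: 33.55
tool_pos: [0.6069, 0.1801, 0.2952]
orientation: [-0.407, 0.913, -0.0, 0.001]
ft_force: [0.6, -0.6, -1.9]
opening: 0.0232
gripper_force: 78.7
```

```bash
python3 - <<'E'
from h import *
plan((.616,-.2055,.292),(.616,-.2055,.172))
E
```

```text
t 33.55 tcp [0.6069 0.1801 0.2952] yaw 138.0 open 0.0232 gf 78.72907519340515 F [ 0.6 -0.6 -1.9] tilt z [ 0.0028  0.001  -1.    ]
 to [ 0.616 -0.206  0.292] shift cm [ 28.06 -26.47   0.32]
 to [ 0.616 -0.206  0.172] shift cm [ 0.  0. 12.]
```

send_rows --commands "0 0 0 1.5 -1.4 0 1;0 0 0 2.3 -2.2 0 1;0 0 0 2.5 -2.35 0 1;0 0 0 2.5 -2.35 0 1;0 0 0 2.5 -2.35 0 1"

```text
time_s: 34.05
tool_pos: [0.6092, 0.0228, 0.2919]
orientation: [-0.407, 0.913, 0.0, -0.001]
ft_force: [0.1, 0.7, -2.0]
opening: 0.0232
gripper_force: 78.7
```

send_rows --commands "0 0 0 2.5 -2.35 0 1;0 0 0 2.5 -2.35 0 1;0 0 0 2.5 -2.35 0 1;0 0 0 2.5 -2.35 0 1;0 0 0 2.5 -2.35 0 1"

```text
time_s: 34.55
tool_pos: [0.6128, -0.1488, 0.2919]
orientation: [-0.407, 0.914, 0.0, -0.0]
ft_force: [1.0, 0.4, -1.1]
opening: 0.023
gripper_force: 78.7
```

send_rows --commands "0 0 0 2.5 -2.35 0 1;0 0 0 1.2 -1.3 0 1;0 0 0 0.5 -0.4 0 1;0 0 0 0 0 0 1;0 0 0 0 0 0 1"

```text
time_s: 35.05
tool_pos: [0.6155, -0.2045, 0.2924]
orientation: [-0.407, 0.913, 0.0, -0.0]
ft_force: [0.2, 0.3, -2.2]
opening: 0.0233
gripper_force: 78.7
```

send_rows --commands "0 0 0 0 0 0 1;0 0 0 0 0 0 1;0 0 0 0 0 0 1;0 0 0 0 0 0 1;0 0 0 0 0 0 1"

```text
time_s: 35.55
tool_pos: [0.6157, -0.2049, 0.2926]
orientation: [-0.407, 0.913, -0.0, -0.0]
ft_force: [-0.3, 0.6, -1.5]
opening: 0.0231
gripper_force: 78.7
```

```bash
python3 - <<'E'
from h import *
plan((.616,-.2055,.172))
t=Cam("top");s=Cam("side");c=s.im[130:330,300:460];d=t.im[150:270,280:400]
cv2.imwrite("pics/b3.png",np.hstack([cv2.resize(np.clip(c*1.7,0,255).astype(np.uint8),(400,500)),cv2.resize(np.clip(d*1.7,0,255).astype(np.uint8),(400,500))]))
E
```

```text
t 35.55 tcp [ 0.6157 -0.2049  0.2926] yaw 138.0 open 0.0231 gf 78.66381883621216 F [-0.3  0.6 -1.5] tilt z [ 0.e+00 -2.e-04 -1.e+00]
 to [ 0.616 -0.206  0.172] shift cm [ 0.02 -0.07 12.06]
```

View pics/b3.png

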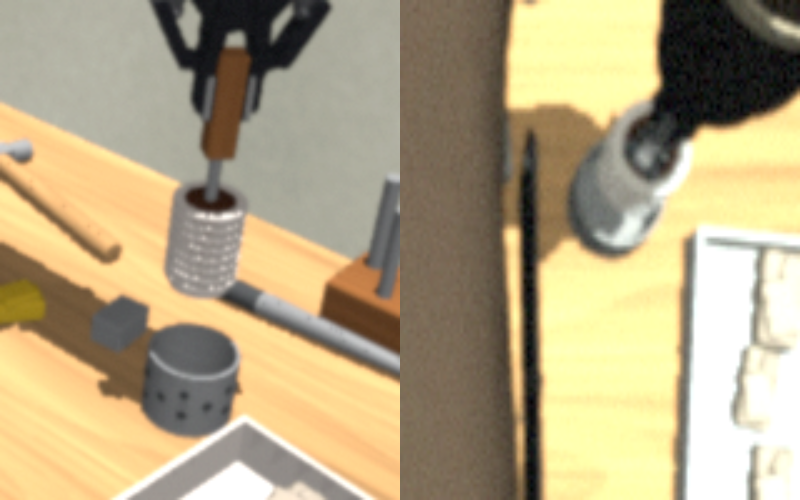

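The brush is upright over the short flask, with brush head at crop (205,240) and flask mouth at (193,350). I'll run the same stroke.

send_rows --commands "0 0 0 0 0 2.5 1;0 0 0 0 0 3 1;0 0 0 0 0 3 1;0 0 0 0 0 2.2 1;0 0 0 0 0 1.3 1"

```text
time_s: 36.15
tool_pos: [0.6147, -0.205, 0.1704]
orientation: [-0.407, 0.914, 0.001, -0.001]
ft_force: [0.1, -0.0, -2.5]
opening: 0.0231
gripper_force: 78.6
```

send_rows --commands "0 0 0 0 0 0 1;0 0 0 0 0 0 1;0 0 0 0 0 0 1;0 0 0 0 0 0 1;0 0 0 0 0 0 1"

```text
time_s: 36.65
tool_pos: [0.616, -0.2052, 0.1735]
orientation: [-0.407, 0.913, -0.0, 0.001]
ft_force: [-0.5, -0.7, -1.6]
opening: 0.0232
gripper_force: 78.6
```

send_rows --commands "0 0 0 0 0 -2 1;0 0 0 0 0 -2.5 1;0 0 0 0 0 -2 1;0 0 0 0 0 0 1;0 0 0 0 0 0 1"

```text
time_s: 37.15
tool_pos: [0.6157, -0.205, 0.238]
orientation: [-0.407, 0.913, -0.0, 0.001]
ft_force: [0.3, 0.5, -1.8]
opening: 0.0231
gripper_force: 78.9
```

send_rows --commands "0 0 0 0 0 0 1;0 0 0 0 0 0 1;0 0 0 0 0 0 1;0 0 0 0 0 0 1;0 0 0 0 0 0 1"

```text
time_s: 37.65
tool_pos: [0.6156, -0.2051, 0.2373]
orientation: [-0.407, 0.913, -0.0, -0.0]
ft_force: [-0.9, 0.4, -1.3]
opening: 0.0234
gripper_force: 78.9
```

send_rows --commands "0 0 0 0 0 2 1;0 0 0 0 0 2.5 1;0 0 0 0 0 2 1;0 0 0 0 0 0 1;0 0 0 0 0 0 1"

```text
time_s: 38.15
tool_pos: [0.6158, -0.2053, 0.1729]
orientation: [-0.407, 0.913, -0.0, -0.0]
ft_force: [-0.0, -1.1, -0.7]
opening: 0.0235
gripper_force: 78.6
```

send_rows --commands "0 0 0 0 0 0 1;0 0 0 0 0 0 1;0 0 0 0 0 0 1;0 0 0 0 0 0 1;0 0 0 0 0 0 1"

```text
time_s: 38.65
tool_pos: [0.6157, -0.2052, 0.1729]
orientation: [-0.407, 0.913, -0.0, 0.0]
ft_force: [-0.5, 0.2, -1.9]
opening: 0.0233
gripper_force: 78.6
```

send_rows --commands "0 0 0 0 0 -2 1;0 0 0 0 0 -3 1;0 0 0 0 0 -3 1;0 0 0 0 0 -3 1;0 0 0 0 0 -2.2 1"

```text
time_s: 39.15
tool_pos: [0.6159, -0.2053, 0.307]
orientation: [-0.407, 0.913, -0.001, 0.001]
ft_force: [0.5, 0.3, -1.7]
opening: 0.0231
gripper_force: 78.8
```

```bash
python3 - <<'E'
from h import *
plan((.61,.16,.304),(.4593,.366,.304),(.4593,.366,.168))
E
```

```text
t 39.15 tcp [ 0.6159 -0.2053  0.307 ] yaw 138.0 open 0.0231 gf 78.79255056381226 F [ 0.5  0.3 -1.7] tilt z [ 2.1e-03 -7.0e-04 -1.0e+00]
 to [0.61  0.16  0.304] shift cm [-26.76  24.87   0.3 ]
 to [0.459 0.366 0.304] shift cm [-5.24 24.98  0.  ]
 to [0.459 0.366 0.168] shift cm [ 0.   0.  13.6]
```

send_rows --commands "0 0 0 -1 1.5 0 1;0 0 0 -1.6 2.49 0 1;0 0 0 -1.8 2.8 0 1;0 0 0 -1.8 2.8 0 1;0 0 0 -1.8 2.8 0 1"

```text
time_s: 39.65
tool_pos: [0.5759, -0.0612, 0.3036]
orientation: [-0.407, 0.914, 0.0, -0.001]
ft_force: [-0.4, 0.6, -0.5]
opening: 0.0231
gripper_force: 78.8
```

send_rows --commands "0 0 0 -1.8 2.8 0 1;0 0 0 -1.8 2.8 0 1;0 0 0 -1.8 2.8 0 1;0 0 0 -1.8 2.8 0 1;0 0 0 -1.8 2.8 0 1"

```text
time_s: 40.15
tool_pos: [0.5318, 0.0993, 0.3038]
orientation: [-0.407, 0.913, 0.0, -0.0]
ft_force: [0.7, 1.0, -1.2]
opening: 0.0231
gripper_force: 78.8
```

send_rows --commands "0 0 0 -1.8 2.8 0 1;0 0 0 -1.8 2.8 0 1;0 0 0 -1.8 2.8 0 1;0 0 0 -1.8 2.8 0 1;0 0 0 -1.8 2.8 0 1"

```text
time_s: 40.65
tool_pos: [0.4878, 0.2596, 0.3037]
orientation: [-0.407, 0.913, -0.0, -0.0]
ft_force: [1.3, -0.2, -1.8]
opening: 0.0233
gripper_force: 78.8
```

send_rows --commands "0 0 0 -1.8 2.8 0 1;0 0 0 -1.8 2.8 0 1;0 0 0 -1.6 2.4 0 1;0 0 0 -0.8 1.46 0 1;0 0 0 0 0 0 1"

```text
time_s: 41.15
tool_pos: [0.4577, 0.3678, 0.3033]
orientation: [-0.408, 0.913, -0.0, -0.001]
ft_force: [0.5, 0.3, -1.2]
opening: 0.023
gripper_force: 78.9
```

send_rows --commands "0 0 0 0 0 0 1;0 0 0 0 0 0 1;0 0 0 0 0 0 1;0 0 0 0 0 0 1;0 0 0 0 0 0 1"

```text
time_s: 41.65
tool_pos: [0.4593, 0.3657, 0.3046]
orientation: [-0.407, 0.914, -0.0, 0.0]
ft_force: [0.3, 0.1, -0.8]
opening: 0.0231
gripper_force: 78.9
```

```bash
python3 - <<'E'
from h import *
plan((.4593,.366,.17))
E
```

```text
t 41.65 tcp [0.4593 0.3657 0.3046] yaw 138.0 open 0.0231 gf 78.89315485954285 F [ 0.3  0.1 -0.8] tilt z [ 1.e-04  0.e+00 -1.e+00]
 to [0.459 0.366 0.17 ] shift cm [-0.02  0.02 13.46]
```

Lower to about 1.5 mm above the crock floor, release, and rise straight up.

send_rows --commands "0 0 0 0 0 2.5 1;0 0 0 0 0 3.5 1;0 0 0 0 0 3.5 1;0 0 0 0 0 2.5 1;0 0 0 0 0 1 1"

```text
time_s: 42.15
tool_pos: [0.4582, 0.3648, 0.1718]
orientation: [-0.407, 0.914, -0.001, -0.002]
ft_force: [0.5, -0.4, -1.9]
opening: 0.0231
gripper_force: 78.8
```

send_rows --commands "0 0 0 0 0 0.5 1;0 0 0 0 0 0 1;0 0 0 0 0 0 1;0 0 0 0 0 0 1;0 0 0 0 0 0 -1"

```text
time_s: 42.65
tool_pos: [0.4595, 0.3666, 0.1706]
orientation: [-0.407, 0.913, 0.0, 0.001]
ft_force: [-0.1, 0.9, -0.0]
opening: 0.0362
gripper_force: 0.0
```

send_rows --commands "0 0 0 0 0 0 -1;0 0 0 0 0 0 -1;0 0 0 0 0 0 -1;0 0 0 0 0 0 -1;0 0 0 0 0 0 -1"

```text
time_s: 43.15
tool_pos: [0.4591, 0.3662, 0.1695]
orientation: [-0.407, 0.913, -0.0, -0.0]
ft_force: [0.8, -0.0, -0.2]
opening: 0.0856
gripper_force: 0.0
```

send_rows --commands "0 0 0 0 0 -2 -1;0 0 0 0 0 -3 -1;0 0 0 0 0 -3 -1;0 0 0 0 0 -3 -1;0 0 0 0 0 -3 -1"

```text
time_s: 43.65
tool_pos: [0.459, 0.366, 0.3107]
orientation: [-0.407, 0.913, -0.0, -0.0]
ft_force: [0.4, 0.2, -0.3]
opening: 0.0852
gripper_force: 0.0
```

send_rows --commands "0 0 0 0 -4 0 -1;0 0 0 0 -4 0 -1;0 0 0 0 -4 0 -1;0 0 0 0 -4 0 -1;0 0 0 0 -4 0 -1"

```text
time_s: 44.15
tool_pos: [0.6087, 0.2313, 0.3095]
orientation: [-0.407, 0.913, -0.0, -0.0]
ft_force: [0.0, 0.7, 0.6]
opening: 0.0851
gripper_force: 0.0
```

```bash
python3 - <<'E'
from h import *
plan()
t=Cam("top");s=Cam("side");lumps(t)
c=t.im[120:310,100:450];d=s.im[120:420,100:500]
k=lambda i,w,h:cv2.resize(np.clip(i*1.7,0,255).astype(np.uint8),(w,h))
cv2.imwrite("pics/e.png",np.vstack([k(c,500,270),k(d,500,330)]))
E
```

```text
t 44.15 tcp [0.6087 0.2313 0.3095] yaw 138.0 open 0.0851 gf 0.0 F [0.  0.7 0.6] tilt z [ 0.e+00 -2.e-04 -1.e+00]
lump 0.6207 0.1942 LxW 85 80 axis 46.0
lump 0.6599 -0.0978 LxW 52 35 axis 6.1
lump 0.7909 -0.2687 LxW 203 23 axis 91.3
```

View pics/e.png

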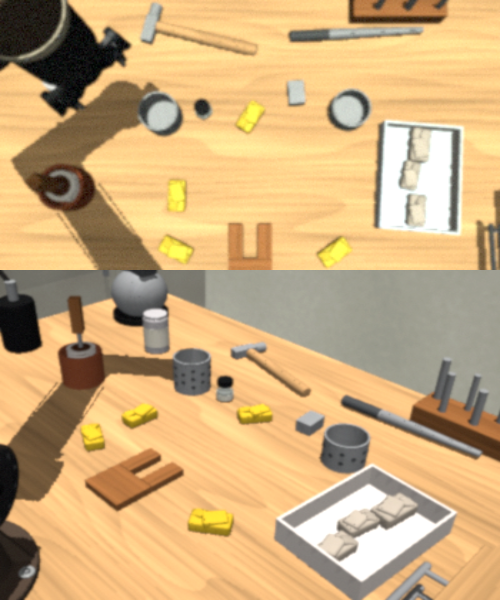

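The brush is back in the crock and standing upright. The three lumps are in the tray; the middle one shifted slightly but is still inside. The flasks and bystanders are in place, so I'm handing in.

```bash
python3 -c "
from cell import arm
print(arm.hand_in())"
```

```text
the job is handed in; nothing more can be done
None
```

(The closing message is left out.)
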